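# Open the plug case against its backstop and set the flanged plug in the fixture

## Robot

A 7-joint arm with a two-finger parallel gripper is mounted at the origin on the work surface. World frame = base frame: x ahead of the robot, y to its left, z up, the work surface at z = 0. Lengths are in m, angles in rad, forces in N, time in s.
With the tool pointing down it reaches from about 0.425 to 1.025 m from the base axis. Payload 9.4 kg.
Tool frame: the origin (TCP) lies midway between the tips of the shut fingers; the grasp point (between the pads) lies 19 mm behind it (r.hold_point_z is the x of the grasp point in the tool frame, in m); x points along the fingers, y is the direction in which the jaws open and shut, and the axes are right-handed (so a half turn about x gives the same grasp; the last joint's range is limited). The gripper opens to 85 mm and grips with 20 to 120 N. Pads are 22 mm wide; open, the fingers measure 114 mm over their backs; the gripper's body (76 mm by 85 mm) begins 54 mm behind the grasp point. The pads swing forward as they close: fully open they stand 13 mm farther back than shut.
Start: joints at [1.171, 0.599, -0.003, 1.599, 0.002, 0.943, -0.08], TCP at [0.23, -0.688, 0.231] pointing down, gripper open.
Joint ranges: [-2.57, 2.57], [-0.35, 1.97], [-1.29, 1.29], [0.11, 2.56], [-1.05, 4.19], [0.11, 1.86], [-2.63, 2.63]. Speed limits (rad/s): [2.22, 2.22, 3.01, 3.01, 3.14, 3.14, 3.14].

## Interface

Orientations are given as a unit quaternion [w, x, y, z].
In Python, from station import r, grab_frame, sign_off gives the robot as it stands.
- The arm moves only by the shell command python3 -m handwheel 'ROWS' [FORCE]. ROWS is JSON, a list of rows, each an object of numbers: "x", "y", "z": the shift along the tool's x, y, z in cm; "wx", "wy", "wz": the turn, a rotation vector about the tool's x, y, z in rad; "claw": the opening in per cent of the stroke, from 0 (shut) to 100 (fully open). In form: [{"x": .., "y": .., "z": .., "wx": .., "wy": .., "wz": .., "claw": ..}, ...]. A call has 1 to 8 rows; each row shifts and turns the pose as measured when the row begins, along the tool's axes as they then stand; what a row does not reach is not made up. A row lasts 1/10 s, in which the tool goes at most 50 mm and 8.59 degrees, less where a joint would pass 70% of its speed; a pose out of reach is approached as far as the arm can. A call with a gripper value outside its range is refused whole. The fingers move at their own pace and stop on an object; FORCE is the grip in N (left out, the last holds). Time passes only in rows, so rows that do not move let the fingers close. It gives the time, the measured TCP pose, the force and the opening at its end, in the units of the state.
- r.get_obs(): the state, without advancing time (a new reading comes with each control period).
- grab_frame(name): name is "scene" or "top"; returns a dict with "color" (420x560x3 uint8, red, green, blue), "depth" (420x560 float32, m along the optical axis (not along the pixel's ray), 0 where there is no reading), "camera_matrix" (3x3 intrinsics, pixels), "pose" (4x4, takes a point from camera to world coordinates). Camera axes: x right, y down, z forward; pixel columns grow to the right and rows downward; lengths in m; the calibration is good to about 2 mm. A picture is of the moment at which its call begins.
- sign_off(): hands the job in, once; it reports no verdict.
The state is a dict: "clock": time; "qpos": joint angles; "qvel": joint speeds; "joint_torque": joint torques, N m; "eef_pos": TCP position; "ee_rot": TCP orientation; "force": force on the tool from outside, world axes, zero at the start; "torque": the same for the moment, N m; "finger_gap": finger opening in m.
Only numpy, scipy, OpenCV 4.12 (cv2) and the standard library are available. Lean on these libraries where they do the work, as an engineer would, in place of code of your own. Each camera call takes 0.05 s, during which the arm holds its last target.

## Task

Lift the lid of the grey plug case by its bow handle and swing it all the way over until it meets the black rubber bar of its backstop; the bar has been clamped somewhere new, so feel for it, press the lid on it lightly but surely for about a second without forcing it, and leave the lid resting there. Then take the flanged plug out of the open case and seat it fully in the bore of the fixture block, its flange down on the block, leaving the straight plug in its pocket and everything else on the table as it stands.

Things in the scene. Friction and masses are not known exactly. Their poses are not given: they have to be found in the camera images.
- case: Grey metal case, 120 (x) x 260 (y) x 66 mm, walls 5 mm, fixed to the table. Origin: centre of underside; x points from the front (bow handle) to the hinge side, z up. Inside, a wooden nest, top 27 mm above the table, with two pockets 23 mm wide, 17 mm deep (bottoms 10 mm above the table) at x = 0, y = -55 and +55 mm; either plug may be in either pocket.
- lid (a joint): Hinge angle of the lid (rad): 0 shut, 1.57 upright, grows as it opens; starts 0 to 0.15. Lid 120 x 260 x 6 mm, about 0.35 kg; stiff hinge (0.3 N m friction): it stays where it is left. The backstop meets it somewhere between 1.68 and 2.0, differently each time; there the angle ceases to grow while the force rises.
- lid_hinge (a point): Point on the hinge axis at mid length of the lid, 66.5 mm above the table (in the case frame x = +60 mm, y = 0). Its axes move with the lid; shut, they are those of the case.
- lid_handle (a point): Centre of the bow handle's grip bar: round steel, 10 mm thick, 80 mm long, parallel to the hinge, 160 mm from its axis, 40 mm beyond the lid's front edge in the lid's plane, with a 35 mm clear gap between bar and lid. Taken by a vertical tool, one finger either side of it, the bar turns between the fingers as the lid swings, so the tool can stay vertical all the way.
- backstop: Post with clamp head (x = +150 mm, top 163 mm above the table) behind the case; frame is the case's. Its sprung rubber cross bar, 16 mm thick, 136 mm long, parallel to the hinge, 80 mm above the hinge axis and an unknown 25 to 51 mm behind it, takes the lid's back and gives 1 mm per 6 N. Over 3 N holds the lid surely; never 25 N. The bar feels about twice the handle force less 2 N of hinge drag.
- flanged_plug: The plug with the wide head: turned steel, foot 20 mm diameter and 30 mm long with a chamfered end, above it a round flange (head) 36 mm diameter and 20 mm high; 50 mm overall, 0.16 kg nominal. Origin: centre of its lower end, z up. Stands in a pocket of the case. Grip it by the flange.
- straight_plug: The other plug: plain steel pin 20 mm diameter, 48 mm tall, no flange, standing in the other pocket. Origin: centre of its lower end. Stays where it is.
- fixture: Aluminium fixture block 90 x 90 x 40 mm, fixed to the table, with one upright bore in the middle of its top. Origin: centre of its underside.
- fixture_hole0 (a point): Centre of the bore's mouth, at the block's top face (40 mm above the table). Bore 23 mm diameter, 35 mm deep, chamfered 2.5 mm. With the flange down on the block the plug's origin is 30 mm below this point.
- hammer: Hammer lying on the table: bystander.
- wrench: Wrench lying on the table: bystander.
- angle_block: Dark steel angle block, 60 x 90 x 82 mm: bystander.
- collar: Steel ring 52 mm across, 22 mm high: bystander.
- screw_jar: Clear jar 70 mm across, 80 mm high: bystander.
- offcut: Square steel bar 160 x 30 x 30 mm: bystander.
- weight: Dark round steel weight with a knob, 70 mm across, 60 mm high: bystander.
Not all that is in view belongs to the job. There is more than one size of the fixture; the job needs the largest.

How it is judged:
By the outcome, as a careful person would: the job done as asked, in the order asked, and still so for the second after the job is handed in, with the robot touching nothing.
It also fails if it takes over 72 s, if anything falls off the work surface, if the arm or the gripper's body presses on something with over 40 N, if the wrist force passes 120 N, or if a joint passes its speed limit or range.

## Working session

There is one attempt and no reset: what is moved stays moved. The work goes in short steps, Python scripts to look and compute and a shell command to move; the robot and the scene stay as the last step left them, time stands still between calls to the robot, and variables do not carry over. Pictures are saved under pics/ and viewed, and the job is handed in when it is done.

```bash
ls; mkdir -p pics; python3 - <<'E'
from station import r, grab_frame
import cv2,numpy as np
for n in ("scene","top"):
    f=grab_frame(n); np.savez(f"{n}0.npz",**f)
    cv2.imwrite(f"pics/{n}0.png",cv2.cvtColor(cv2.resize(f["color"],(784,588)),cv2.COLOR_RGB2BGR))
    print(n,f["camera_matrix"].tolist(),f["pose"].round(4).tolist())
print(r.get_obs(), r.hold_point_z)
E
```

```text
pics
scene [[455.7250189393819, 0.0, 282.72685442586857], [0.0, 455.7250189393819, 206.84319466075047], [0.0, 0.0, 1.0]] [[0.8576, 0.3777, -0.3491, 1.0147], [0.5143, -0.6334, 0.5782, -0.7959], [-0.0027, -0.6754, -0.7374, 1.125], [0.0, 0.0, 0.0, 1.0]]
top [[385.03080939363883, 0.0, 279.8310559870548], [0.0, 385.03080939363883, 215.3408047336124], [0.0, 0.0, 1.0]] [[0.0195, -0.9835, 0.1799, 0.3565], [-0.9997, -0.0167, 0.0168, -0.0011], [-0.0135, -0.1802, -0.9835, 1.1217], [0.0, 0.0, 0.0, 1.0]]
{'clock': 0.1, 'qpos': array([ 1.1712994 ,  0.60006435, -0.00254602,  1.60005583,  0.00179038,
        0.942898  , -0.07979137]), 'qvel': array([ 0.00153067, -0.00189563,  0.00186014, -0.00306218,  0.00172639,
        0.00052079, -0.00051904]), 'joint_torque': array([ 4.72658925e-03, -7.78001404e+01,  1.56983223e+00, -2.58626711e+01,
        1.26418963e-02,  5.56547500e-03, -1.46207236e-05]), 'eef_pos': array([ 0.22984152, -0.68715466,  0.23048725]), 'ee_rot': array([-0.11316548, -0.69778956, -0.11414111,  0.69803661]), 'force': array([-1.12747323, -0.21772165, -0.69245132]), 'torque': array([ 0.02206638, -0.01205924, -0.02769525]), 'finger_gap': 0.08528019037609114} -0.0187
```

View pics/scene0.png

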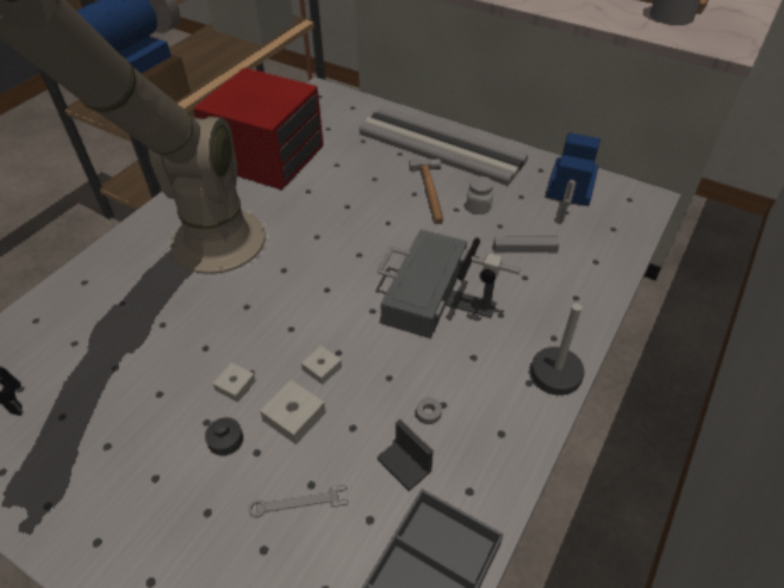

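View pics/top0.png

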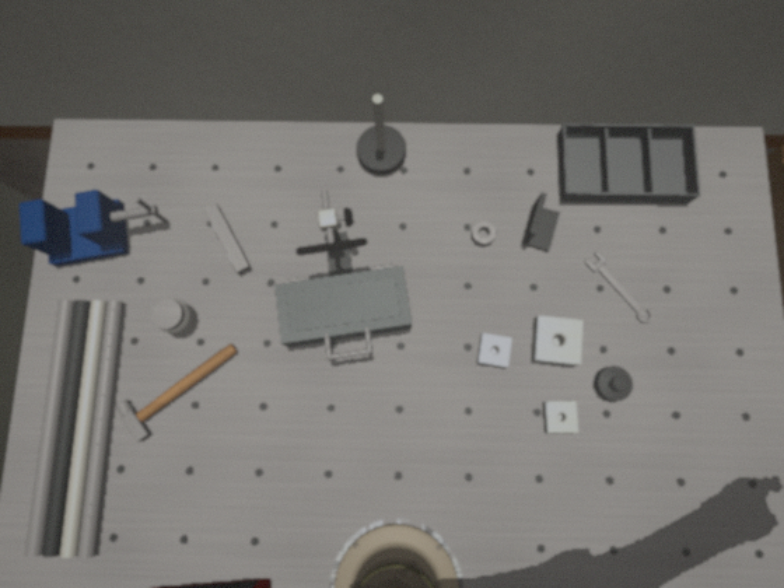

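The scene view shows the case at about (430,280), its handle at (393,262) and the backstop at (490,270), with fixture blocks at (292,408), (235,380) and (321,362). In the top view the case is at (343,305), its handle bar at (350,355) and the largest block at (560,341).

```bash
cat > h.py <<'E'
import numpy as np,cv2
def load(n): 
    d=np.load(n); return {k:d[k] for k in d.files}
def cloud(f):
    K=f["camera_matrix"];D=f["depth"];P=f["pose"]
    v,u=np.mgrid[:D.shape[0],:D.shape[1]]
    c=np.stack([(u-K[0,2])/K[0,0]*D,(v-K[1,2])/K[1,1]*D,D],-1)
    w=c@P[:3,:3].T+P[:3,3]; w[D<=0]=np.nan
    return w
def plane(f,uv,z):
    K=f["camera_matrix"];P=f["pose"];uv=np.atleast_2d(uv).astype(float)
    c=np.stack([(uv[:,0]-K[0,2])/K[0,0],(uv[:,1]-K[1,2])/K[1,1],np.ones(len(uv))],-1)@P[:3,:3].T
    s=(z-P[2,3])/c[:,2]; return P[:3,3]+c*s[:,None]
E
python3 - <<'E'
from h import *
f=load("top0.npz");w=cloud(f);img=f["color"]
a=img[120:270,180:310];b=img[200:320,320:460]
cv2.imwrite("pics/case.png",cv2.cvtColor(cv2.resize(a,None,fx=4,fy=4,interpolation=cv2.INTER_CUBIC),cv2.COLOR_RGB2BGR))
cv2.imwrite("pics/fix.png",cv2.cvtColor(cv2.resize(b,None,fx=4,fy=4,interpolation=cv2.INTER_CUBIC),cv2.COLOR_RGB2BGR))
np.set_printoptions(precision=3,suppress=True,linewidth=200)
z=w[...,2]
print("case rows z at col 245",[(v,round(float(z[v,245]),3)) for v in range(140,262,3)])
print("z at row 216",[(u,round(float(z[216,u]),3)) for u in range(190,300,4)])
# fixture top
m=(np.abs(z-0.04)<0.008)&(w[...,0]>.3); m=m.astype(np.uint8); 
n,l,s,c=cv2.connectedComponentsWithStats(m)
for i in range(1,n):
    if s[i,4]>60: 
        cs,_=cv2.findContours((l==i).astype(np.uint8),0,2); R=cv2.minAreaRect(cs[0]); print(s[i],c[i],R, plane(f,[R[0]],.04))
E
```

```text
case rows z at col 245 [(140, 0.001), (143, -0.002), (146, -0.001), (149, 0.158), (152, 0.163), (155, 0.159), (158, -0.0), (161, 0.003), (164, -0.001), (167, 0.004), (170, 0.006), (173, 0.154), (176, 0.15), (179, 0.004), (182, 0.004), (185, 0.005), (188, 0.006), (191, 0.005), (194, 0.01), (197, 0.068), (200, 0.073), (203, 0.073), (206, 0.074), (209, 0.073), (212, 0.072), (215, 0.073), (218, 0.07), (221, 0.073), (224, 0.069), (227, 0.074), (230, 0.071), (233, 0.074), (236, 0.072), (239, 0.062), (242, -0.002), (245, 0.0), (248, -0.004), (251, 0.0), (254, 0.071), (257, -0.001), (260, -0.004)]
z at row 216 [(190, -0.003), (194, -0.001), (198, 0.069), (202, 0.073), (206, 0.073), (210, 0.073), (214, 0.073), (218, 0.07), (222, 0.069), (226, 0.07), (230, 0.074), (234, 0.074), (238, 0.071), (242, 0.073), (246, 0.073), (250, 0.072), (254, 0.074), (258, 0.068), (262, 0.07), (266, 0.074), (270, 0.072), (274, 0.073), (278, 0.075), (282, 0.076), (286, 0.072), (290, 0.073), (294, 0.003), (298, 0.002)]
[ 400   88  100   54 1054] [451.663 114.31 ] ((449.5, 114.5), (53.0, 99.0), 90.0) [[ 0.868 -0.482  0.04 ]]
[ 32 151  19  33 107] [ 45.673 170.383] ((45.981754302978516, 169.3248291015625), (15.465526580810547, 33.226715087890625), 25.016895294189453) [[0.68  0.709 0.04 ]]
[ 382  226   34   35 1000] [398.564 242.742] ((398.5912170410156, 242.81468200683594), (33.36297607421875, 32.67271041870117), 4.39870548248291) [[ 0.482 -0.318  0.04 ]]
[429 265  16  20  70] [436.4   273.871] ((436.25390625, 275.03082275390625), (19.473453521728516, 13.395750999450684), 82.87498474121094) [[ 0.394 -0.418  0.04 ]]
```

View pics/case.png

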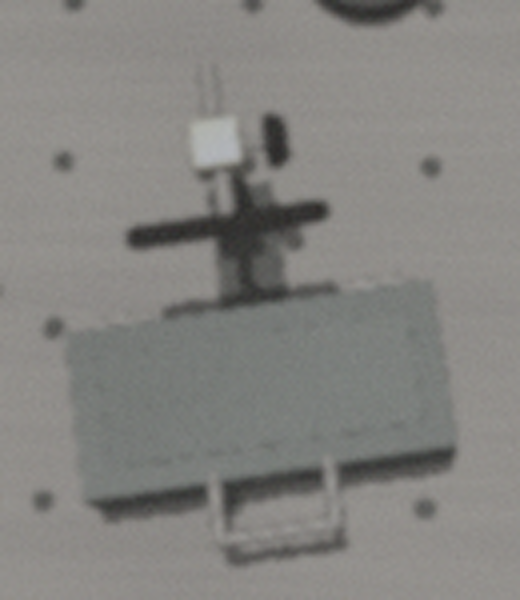

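View pics/fix.png

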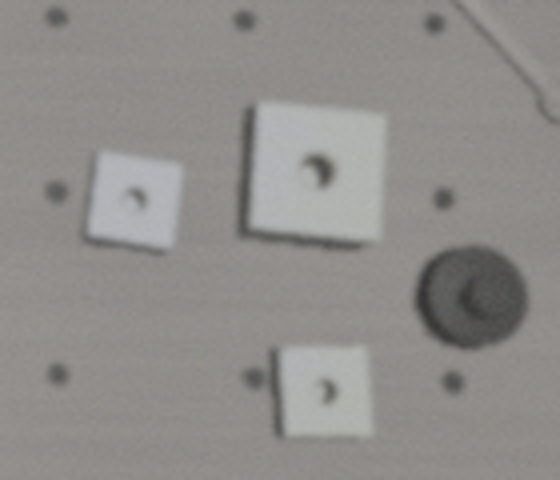

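```bash
python3 - <<'E'
from h import *
np.set_printoptions(precision=4,suppress=True,linewidth=200)
for n in ("top0.npz","scene0.npz"):
    f=load(n);w=cloud(f);z=w[...,2]
    reg=(w[...,0]>.38)&(w[...,0]<.72)&(w[...,1]>-.06)&(w[...,1]<.26)
    m=(reg&(z>.058)&(z<.12)).astype(np.uint8)
    m=cv2.morphologyEx(m,cv2.MORPH_OPEN,np.ones((7,7)))
    k,l,s,c=cv2.connectedComponentsWithStats(m); i=1+np.argmax(s[1:,4])
    M=l==i; p=w[M]; A=np.c_[p[:,:2],np.ones(len(p))]
    co=np.linalg.lstsq(A,p[:,2],rcond=None)[0]; print(n,s[i],"plane",co)
    cs,_=cv2.findContours(M.astype(np.uint8),0,1)
    b=plane(f,cs[0][:,0],.072)[:,:2].astype(np.float32)
    R=cv2.minAreaRect(b*1000); print(R, cv2.boxPoints(R))
    hb=reg&(z>.055)&(z<.12)&~cv2.dilate(M.astype(np.uint8),np.ones((5,5))).astype(bool)
    q=w[hb&(w[...,0]<R[0][0]/1000)]; print(len(q),q.mean(0),np.round(q,3)[:70].tolist())
    # pad top colors of backstop bar
    q=w[(w[...,0]>.55)&(w[...,0]<.75)&(w[...,1]>-.06)&(w[...,1]<.26)&(z>.125)]
    print(len(q),q.mean(0))
E
```

```text
top0.npz [ 197  190   96   55 3992] plane [-0.002  -0.0009  0.0734]
((543.926513671875, 116.09522247314453), (129.79803466796875, 259.2276306152344), 9.564516067504883) [[458.3933 233.1238]
 [501.466  -22.5003]
 [629.4597  -0.9333]
 [586.387  254.6908]]
194 [0.4528 0.0941 0.0726] [[0.508, -0.012, 0.072], [0.508, -0.015, 0.07], [0.508, -0.017, 0.073], [0.508, -0.02, 0.072], [0.505, -0.012, 0.07], [0.505, -0.015, 0.073], [0.505, -0.017, 0.073], [0.505, -0.02, 0.072], [0.503, -0.012, 0.064], [0.504, -0.015, 0.063], [0.478, 0.067, 0.077], [0.478, 0.064, 0.079], [0.479, 0.062, 0.072], [0.476, 0.067, 0.071], [0.476, 0.064, 0.076], [0.476, 0.061, 0.074], [0.473, 0.067, 0.073], [0.474, 0.065, 0.068], [0.473, 0.061, 0.072], [0.474, 0.059, 0.071], [0.471, 0.067, 0.073], [0.47, 0.064, 0.076], [0.471, 0.061, 0.071], [0.471, 0.059, 0.068], [0.466, 0.146, 0.076], [0.466, 0.143, 0.073], [0.466, 0.14, 0.075], [0.468, 0.067, 0.07], [0.468, 0.064, 0.073], [0.467, 0.061, 0.081], [0.468, 0.059, 0.07], [0.464, 0.146, 0.073], [0.464, 0.141, 0.072], [0.464, 0.139, 0.066], [0.465, 0.067, 0.074], [0.465, 0.0
[... 2006 characters left out ...]
442, 0.122, 0.07], [0.44, 0.107, 0.078], [0.441, 0.112, 0.074], [0.444, 0.114, 0.074], [0.445, 0.118, 0.071], [0.441, 0.106, 0.074], [0.445, 0.105, 0.077], [0.446, 0.11, 0.074], [0.441, 0.1, 0.075], [0.444, 0.102, 0.075], [0.447, 0.102, 0.076], [0.449, 0.106, 0.073], [0.445, 0.094, 0.077], [0.447, 0.096, 0.077], [0.448, 0.101, 0.073], [0.443, 0.09, 0.075], [0.444, 0.095, 0.072], [0.447, 0.095, 0.073], [0.449, 0.1, 0.07], [0.442, 0.086, 0.073], [0.446, 0.085, 0.076], [0.448, 0.088, 0.075], [0.451, 0.09, 0.075], [0.446, 0.08, 0.076], [0.446, 0.085, 0.072], [0.449, 0.086, 0.072], [0.444, 0.076, 0.074], [0.446, 0.079, 0.073], [0.448, 0.082, 0.071], [0.45, 0.085, 0.07]]
503 [0.678  0.1264 0.154 ]
```

```bash
python3 - <<'E'
from h import *
np.set_printoptions(precision=4,suppress=True,linewidth=200)
ex=np.array([.986,.166]);ey=np.array([-.166,.986])
for n in ("top0.npz","scene0.npz"):
    f=load(n);w=cloud(f);z=w[...,2]
    # bar
    m=(w[...,0]>.41)&(w[...,0]<.47)&(w[...,1]>.04)&(w[...,1]<.17)&(z>.055)
    p=w[m]; a=p[:,:2]@ex; b=p[:,:2]@ey
    print(n,"u-hist",np.histogram(a,bins=np.arange(.43,.5,.003)))
    s=(a<a.min()+.011); q=p[s]; print(len(q),"bar centre approx u",a[s].mean(),a.min(),"v range",b[s].min(),b[s].max(),"zmax",np.percentile(q[:,2],[10,50,90]), np.polyfit(b[s],a[s],1))
    m=(w[...,0]>.4)&(w[...,0]<.75)&(w[...,1]>-.06)&(w[...,1]<.26)&(z>.068)&(z<.08)
    p=w[m]; a=p[:,:2]@ex; b=p[:,:2]@ey
    k=(a>.49)
    print("lid u",np.percentile(a[k],[1,99]),"v",np.percentile(b[k],[.5,99.5]))
    print(np.histogram(a,bins=np.arange(.43,.65,.005)))
E
```

```text
top0.npz u-hist (array([ 0,  0,  0,  0,  0,  0, 25, 36, 36, 24,  7,  7,  7,  9,  5,  6,  4,  4,  3,  0,  0,  0,  0]), array([0.43 , 0.433, 0.436, 0.439, 0.442, 0.445, 0.448, 0.451, 0.454, 0.457, 0.46 , 0.463, 0.466, 0.469, 0.472, 0.475, 0.478, 0.481, 0.484, 0.487, 0.49 , 0.493, 0.496, 0.499]))
121 bar centre approx u 0.45394088702616886 0.44884046579848225 v range -0.020684686743235335 0.06808542399292335 zmax [0.0702 0.0727 0.075 ] [0.0001 0.4539]
lid u [0.4948 0.613 ] v [-0.1042  0.1527]
(array([  0,   0,   0,  12,  61,  47,  12,  13,  12,  14,   9,  14,  51, 170, 170, 167, 166, 168, 168, 162, 166, 167, 164, 166, 161, 168, 159, 167, 154, 170, 161, 160, 160, 153, 161, 158, 112,  11,
         1,   0,   0,   0,   0,   0]), array([0.43 , 0.435, 0.44 , 0.445, 0.45 , 0.455, 0.46 , 0.465, 0.47 , 0.475, 0.48 , 0.485, 0.49 , 0.495, 0.5  , 0.505, 0.51 , 0.515, 0.52 , 0.525, 0.53 , 0.535, 0.54 , 0.545, 0.55 , 0.555, 0.56 ,
       0.565, 0.57 , 0.575, 0.58 , 0.585, 0.59 , 0.595, 0.6  , 0.605, 0.61 , 0.615, 0.62 , 0.625, 0.63 , 0.635, 0.64 , 0.645, 0.65 ]))
scene0.npz u-hist (array([ 0,  0,  0,
[... 326 characters left out ...]
nge -0.021275992023037767 0.0698665453489175 zmax [0.0705 0.0741 0.0764] [-0.0025  0.4553]
lid u [0.4956 0.6193] v [-0.1065  0.1534]
(array([  0,   0,   0,   1,  28,  34,  11,   5,   9,   8,   8,  10,  17,  85,  89,  93,  76,  97,  89,  87,  88,  89,  96,  89,  86,  92,  92,  85,  93,  91,  93,  97,  87, 102,  93,  90,  93,  15,
         5,   0,   0,   0,   0,   0]), array([0.43 , 0.435, 0.44 , 0.445, 0.45 , 0.455, 0.46 , 0.465, 0.47 , 0.475, 0.48 , 0.485, 0.49 , 0.495, 0.5  , 0.505, 0.51 , 0.515, 0.52 , 0.525, 0.53 , 0.535, 0.54 , 0.545, 0.55 , 0.555, 0.56 ,
       0.565, 0.57 , 0.575, 0.58 , 0.585, 0.59 , 0.595, 0.6  , 0.605, 0.61 , 0.615, 0.62 , 0.625, 0.63 , 0.635, 0.64 , 0.645, 0.65 ]))
```

```bash
cat >> h.py <<'E'
from scipy.spatial.transform import Rotation as Ro
YAW=np.arctan2(.166,.986)
def rot(o): q=o["ee_rot"]; return Ro.from_quat([q[1],q[2],q[3],q[0]])
def goal(o,target,yaw=YAW,flip=0):
    """shift in tool axes (cm) and rotvec to vertical tool with tool-y along yaw"""
    R=rot(o); d=R.inv().apply(np.array(target)-o["eef_pos"])*100
    best=[]
    for s in (0,np.pi):
        c,sn=np.cos(yaw+s),np.sin(yaw+s)
        y=np.array([c,sn,0]);x=np.array([0,0,-1.]);z=np.cross(x,y)
        G=Ro.from_matrix(np.c_[x,y,z]); best.append((R.inv()*G).as_rotvec())
    return d,best
def show(o):
    np.set_printoptions(precision=4,suppress=True)
    print("t",round(o["clock"],2),"p",o["eef_pos"],"F",o["force"].round(2),"gap",round(o["finger_gap"],4),"q",o["qpos"].round(2)); print(rot(o).as_matrix().round(3).tolist())
E
python3 - <<'E'
from h import *
from station import r
o=r.get_obs();show(o)
print(goal(o,[.46,-.25,.23])); print(goal(o,[.444,.0994,.13]))
E
```

```text
t 0.1 p [ 0.2298 -0.6872  0.2305] F [-1.13 -0.22 -0.69] gap 0.0853 q [ 1.17  0.6  -0.    1.6   0.    0.94 -0.08]
[[-0.001, 0.317, -0.948], [0.001, -0.948, -0.317], [-1.0, -0.001, 0.0]]
(array([  0.0928, -34.1542, -35.6967]), [array([-1.4147, -0.0009,  0.0013]), array([1.7269, 0.0013, 0.0009])])
(array([ 10.1393, -67.7823, -45.2664]), [array([-1.4147, -0.0009,  0.0013]), array([1.7269, 0.0013, 0.0009])])
```

```bash
python3 -m handwheel '[{"z":-4.5,"y":-1.8,"wx":-0.085,"claw":45},{"z":-4.5,"y":-1.8,"wx":-0.085,"claw":45},{"z":-4.5,"y":-1.8,"wx":-0.085,"claw":45},{"z":-4.5,"y":-1.8,"wx":-0.085,"claw":45},{"z":-4.5,"y":-1.8,"wx":-0.085,"claw":45},{"z":-4.5,"y":-1.8,"wx":-0.085,"claw":45},{"z":-4.5,"y":-1.8,"wx":-0.085,"claw":45},{"z":-4.5,"y":-1.8,"wx":-0.085,"claw":45}]' 20
python3 - <<'E'
from h import *
from station import r
o=r.get_obs();show(o)
print(goal(o,[.444,.0994,.13]))
E
```

```text
t 0.1 p [ 0.2298 -0.6872  0.2305] F [-1.13 -0.22 -0.69] gap 0.0853 q [ 1.17  0.6  -0.    1.6   0.    0.94 -0.08]
[[-0.001, 0.317, -0.948], [0.001, -0.948, -0.317], [-1.0, -0.001, 0.0]]
(array([ 10.1393, -67.7823, -45.2664]), [array([-1.4147, -0.0009,  0.0013]), array([1.7269, 0.0013, 0.0009])])invalid input
```

```bash
python3 -m handwheel '[{"x":0,"y":-1.8,"z":-4.5,"wx":-0.085,"wy":0,"wz":0,"claw":45},{"x":0,"y":-1.8,"z":-4.5,"wx":-0.085,"wy":0,"wz":0,"claw":45}]' 20
echo; python3 -m handwheel '[{"x":0,"y":-1.8,"z":-4.5,"wx":-0.085,"wy":0,"wz":0,"claw":45}]'
```

```text
clock: 0.3
eef_pos: [0.2948, -0.6251, 0.2289]
ee_rot: [-0.17, -0.685, -0.17, 0.688]
force: [0.7, -0.3, 0.0]
finger_gap: 0.059

clock: 0.4
eef_pos: [0.3265, -0.5876, 0.2281]
ee_rot: [-0.199, -0.676, -0.2, 0.68]
force: [-0.2, -0.9, 0.2]
finger_gap: 0.0438
```

```bash
python3 -m handwheel '[{"x":0,"y":-1.6,"z":-4.5,"wx":-0.085,"wy":0,"wz":0,"claw":40},{"x":0,"y":-1.6,"z":-4.5,"wx":-0.085,"wy":0,"wz":0,"claw":40},{"x":0,"y":-1.6,"z":-4.5,"wx":-0.085,"wy":0,"wz":0,"claw":40},{"x":0,"y":-1.6,"z":-4.5,"wx":-0.085,"wy":0,"wz":0,"claw":40},{"x":0,"y":-1.6,"z":-4.5,"wx":-0.085,"wy":0,"wz":0,"claw":40},{"x":0,"y":-1.6,"z":-4.5,"wx":-0.085,"wy":0,"wz":0,"claw":40},{"x":0,"y":-1.6,"z":-4.5,"wx":-0.085,"wy":0,"wz":0,"claw":40}]'
python3 - <<'E'
from h import *
from station import r
o=r.get_obs();show(o)
print(goal(o,[.444,.0994,.13]))
E
```

```text
clock: 1.1
eef_pos: [0.4587, -0.2705, 0.2254]
ee_rot: [-0.396, -0.584, -0.399, 0.586]
force: [1.1, 0.8, -0.5]
finger_gap: 0.034
t 1.1 p [ 0.4587 -0.2705  0.2254] F [ 1.12  0.81 -0.46] gap 0.034 q [ 0.63  0.39 -0.28  2.03  0.16  0.75 -0.12]
[[-0.005, 0.93, -0.368], [0.001, -0.368, -0.93], [-1.0, -0.005, 0.001]]
(array([  9.5927, -14.9192, -33.8624]), [array([-0.5434, -0.0007,  0.005 ]), array([2.5982, 0.0067, 0.001 ])])
```

```bash
python3 -m handwheel '[{"x":0,"y":-1.8,"z":-4.2,"wx":-0.07,"wy":0,"wz":0,"claw":35},{"x":0,"y":-1.8,"z":-4.2,"wx":-0.07,"wy":0,"wz":0,"claw":35},{"x":0,"y":-1.5,"z":-4.2,"wx":-0.07,"wy":0,"wz":0,"claw":35},{"x":0.5,"y":-1.3,"z":-4.2,"wx":-0.07,"wy":0,"wz":0,"claw":35},{"x":0.5,"y":-1,"z":-4.2,"wx":-0.07,"wy":0,"wz":0,"claw":35},{"x":0.5,"y":-1,"z":-4.2,"wx":-0.07,"wy":0,"wz":0,"claw":35},{"x":0.5,"y":-0.5,"z":-4.2,"wx":-0.07,"wy":0,"wz":0,"claw":35}]'
python3 - <<'E'
from h import *
from station import r
o=r.get_obs();show(o)
print(goal(o,[.444,.0994,.13]))
E
```

```text
clock: 1.8
eef_pos: [0.4159, 0.0481, 0.2058]
ee_rot: [0.532, 0.465, 0.534, -0.465]
force: [1.6, 0.1, -0.0]
finger_gap: 0.03
t 1.8 p [0.4159 0.0481 0.2058] F [ 1.57  0.09 -0.04] gap 0.03 q [ 0.14  0.31 -0.49  2.27  0.25  0.61 -0.4 ]
[[-0.002, 0.991, 0.136], [0.002, 0.136, -0.991], [-1.0, -0.001, -0.002]]
(array([ 7.5855,  3.4924, -4.6861]), [array([-0.0302, -0.0022,  0.0015]), array([3.1114, 0.0023, 0.0034])])
```

```bash
python3 -m handwheel '[{"x":3.5,"y":1.7,"z":-2.3,"wx":-0.03,"wy":0,"wz":0,"claw":32},{"x":3.6,"y":1.7,"z":-2.3,"wx":0,"wy":0,"wz":0,"claw":32},{"x":0,"y":0,"z":0,"wx":0,"wy":0,"wz":0,"claw":32}]'
python3 - <<'E'
from h import *
from station import r,grab_frame
o=r.get_obs();show(o)
print(goal(o,[.444,.0994,.05]))
for n in ("scene","top"):
    f=grab_frame(n); np.savez(f"{n}1.npz",**f)
    a=f["color"][130:230,240:380] if n=="scene" else f["color"][160:290,170:320]
    cv2.imwrite(f"pics/{n}1.png",cv2.cvtColor(cv2.resize(a,None,fx=4,fy=4,interpolation=cv2.INTER_CUBIC),cv2.COLOR_RGB2BGR))
E
```

```text
clock: 2.1
eef_pos: [0.4425, 0.1072, 0.1334]
ee_rot: [0.542, 0.455, 0.543, -0.452]
force: [0.0, 0.5, 0.6]
finger_gap: 0.0276
t 2.1 p [0.4425 0.1072 0.1334] F [0.   0.47 0.58] gap 0.0276 q [-0.07  0.47 -0.4   2.28  0.4   0.46 -0.61]
[[0.002, 0.984, 0.178], [0.005, 0.178, -0.984], [-1.0, 0.003, -0.005]]
(array([ 8.3402, -0.0105,  0.8345]), [array([ 0.012 , -0.0047, -0.0025]), array([-3.1296,  0.004 , -0.0074])])
```

View pics/scene1.png

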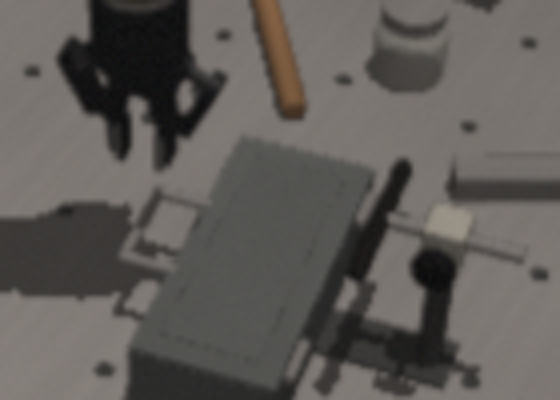

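View pics/top1.png

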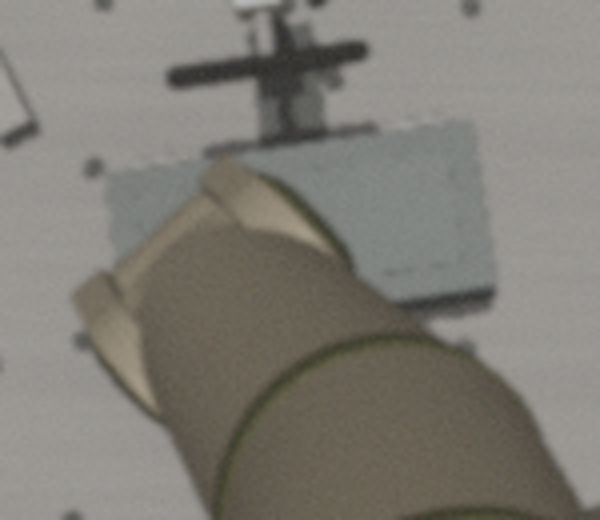

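The scene crop shows the open fingertips at (118,160) and (162,165), above the grip bar running from (160,190) to (125,255). In the top view the arm hides the handle. The computed alignment is under 1 mm off along the jaw, so I'm descending.

```bash
python3 -m handwheel '[{"x":2.5,"y":0,"z":0.8,"wx":0.01,"wy":0,"wz":0,"claw":32},{"x":2.5,"y":0,"z":0,"wx":0,"wy":0,"wz":0,"claw":32},{"x":1.5,"y":0,"z":0,"wx":0,"wy":0,"wz":0,"claw":32}]'
python3 - <<'E'
from h import *
from station import r
o=r.get_obs();show(o)
print(goal(o,[.444,.0994,.05]))
E
```

```text
clock: 2.5
eef_pos: [0.4453, 0.0917, 0.0736]
ee_rot: [0.54, 0.462, 0.536, -0.456]
force: [0.3, 0.4, -0.0]
finger_gap: 0.0275
t 2.5 p [0.4453 0.0917 0.0736] F [ 0.32  0.4  -0.01] gap 0.0275 q [-0.15  0.57 -0.25  2.33  0.52  0.28 -0.71]
[[0.009, 0.987, 0.158], [0.002, 0.158, -0.987], [-1.0, 0.01, -0.001]]
(array([ 2.3605, -0.0334, -0.7765]), [array([-0.0085, -0.0009, -0.0097]), array([ 3.1331, -0.0152,  0.0014])])
```

```bash
python3 -m handwheel '[{"x":1.2,"y":0,"z":-0.5,"wx":0,"wy":0,"wz":-0.01,"claw":32},{"x":1.2,"y":0,"z":0,"wx":0,"wy":0,"wz":0,"claw":32}]'
python3 - <<'E'
from h import *
from station import r,grab_frame
o=r.get_obs();show(o)
print(goal(o,[.444,.0994,.05]))
f=grab_frame("scene"); a=f["color"][130:230,240:380]
cv2.imwrite(f"pics/s2.png",cv2.cvtColor(cv2.resize(a,None,fx=5,fy=5,interpolation=cv2.INTER_CUBIC),cv2.COLOR_RGB2BGR))
E
```

```text
clock: 2.7
eef_pos: [0.4451, 0.0941, 0.0502]
ee_rot: [0.537, 0.46, 0.537, -0.46]
force: [0.6, 0.7, 0.0]
finger_gap: 0.0273
t 2.7 p [0.4451 0.0941 0.0502] F [0.64 0.65 0.01] gap 0.0273 q [-0.19  0.62 -0.2   2.34  0.55  0.22 -0.74]
[[0.001, 0.988, 0.153], [-0.0, 0.153, -0.988], [-1.0, 0.001, 0.0]]
(array([ 0.023 , -0.0316, -0.5424]), [array([-0.0135,  0.0004, -0.0006]), array([ 3.1281, -0.001 , -0.0006])])
```

View pics/s2.png

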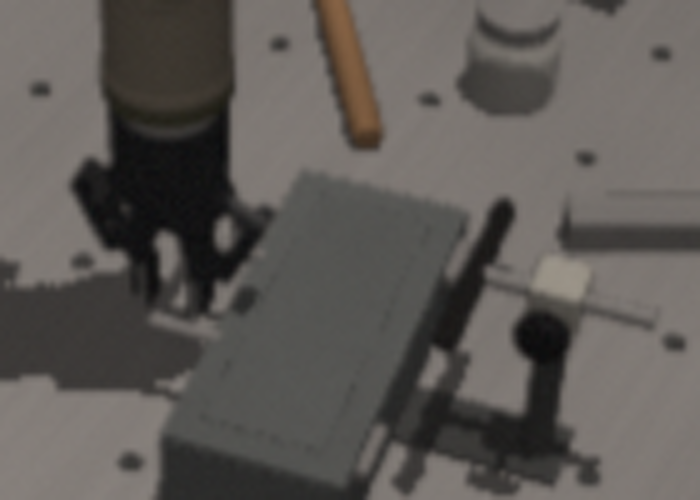

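The fingers at (150,290) and (200,290) straddle the bar, so I'm closing lightly.

```bash
python3 -m handwheel '[{"x":0,"y":0,"z":0,"wx":0,"wy":0,"wz":0,"claw":0},{"x":0,"y":0,"z":0,"wx":0,"wy":0,"wz":0,"claw":0},{"x":0,"y":0,"z":0,"wx":0,"wy":0,"wz":0,"claw":0},{"x":0,"y":0,"z":0,"wx":0,"wy":0,"wz":0,"claw":0}]' 20
python3 - <<'E'
from h import *
from station import r
o=r.get_obs();show(o)
p=o["eef_pos"]; print("u,v",p[0]*.986+p[1]*.166, -p[0]*.166+p[1]*.986)
E
```

```text
clock: 3.15
eef_pos: [0.4462, 0.0935, 0.0512]
ee_rot: [0.537, 0.461, 0.536, -0.46]
force: [0.7, 2.2, -4.3]
finger_gap: 0.0088
t 3.15 p [0.4462 0.0935 0.0512] F [ 0.66  2.24 -4.32] gap 0.0088 q [-0.19  0.62 -0.2   2.34  0.55  0.23 -0.74]
[[0.002, 0.989, 0.151], [0.0, 0.151, -0.989], [-1.0, 0.002, -0.0]]
u,v 0.4554554738475447 0.018076879866842824
```

```bash
cat >> h.py <<'E'
H=np.array([.6155,.0675])
def arc(o,dth=.08,n=8,end=9):
    p=o["eef_pos"]; u=p[0]*.986+p[1]*.166; v=-p[0]*.166+p[1]*.986; z=p[2]+.0187
    th=np.arctan2(z-H[1],H[0]-u); rad=np.hypot(z-H[1],H[0]-u)
    print("u %.4f v %.4f z %.4f theta %.4f rad %.4f"%(u,v,z,th,rad))
    F=o["force"]; fu=F[0]*.986+F[1]*.166; print("Fu %.2f Fz %.2f  tangential %.2f radial(out) %.2f"%(fu,F[2],fu*np.sin(th)+F[2]*np.cos(th),-fu*np.cos(th)+F[2]*np.sin(th)))
    a=np.array([u,z])
    for i in range(n):
        th+=dth
        b=H+.16*np.array([-np.cos(th),np.sin(th)])
        print("th %.3f x %.2f y %.2f"%(th,-(b-a)[1]*100,(b-a)[0]*100)); a=b
E
python3 - <<'E'
from h import *
from station import r
o=r.get_obs();arc(o)
E
```

```text
u 0.4555 v 0.0181 z 0.0699 theta 0.0149 rad 0.1601
Fu 1.02 Fz -4.32  tangential -4.30 radial(out) -1.09
th 0.095 x -1.28 y 0.08
th 0.175 x -1.27 y 0.17
th 0.255 x -1.25 y 0.27
th 0.335 x -1.22 y 0.37
th 0.415 x -1.19 y 0.47
th 0.495 x -1.15 y 0.56
th 0.575 x -1.10 y 0.65
th 0.655 x -1.05 y 0.74
```

```bash
python3 -m handwheel '[{"x":-0.9,"y":0.04,"z":0,"wx":0,"wy":0,"wz":0,"claw":0},{"x":-1.28,"y":0.13,"z":0,"wx":0,"wy":0,"wz":0,"claw":0},{"x":-1.25,"y":0.22,"z":0,"wx":0,"wy":0,"wz":0,"claw":0},{"x":-1.25,"y":0.3,"z":0,"wx":0,"wy":0,"wz":0,"claw":0}]'
python3 - <<'E'
from h import *
from station import r
o=r.get_obs();show(o);arc(o)
E
```

```text
clock: 3.55
eef_pos: [0.455, 0.0951, 0.1013]
ee_rot: [0.538, 0.462, 0.536, -0.459]
force: [8.5, -0.1, -7.5]
finger_gap: 0.0091
t 3.55 p [0.455  0.0951 0.1013] F [ 8.49 -0.09 -7.53] gap 0.0091 q [-0.09  0.53 -0.34  2.29  0.47  0.38 -0.66]
[[0.005, 0.988, 0.152], [0.002, 0.152, -0.988], [-1.0, 0.005, -0.001]]
u 0.4645 v 0.0182 z 0.1200 theta 0.3344 rad 0.1599
Fu 8.36 Fz -7.53  tangential -4.37 radial(out) -10.36
th 0.414 x -1.19 y 0.46
th 0.494 x -1.15 y 0.56
th 0.574 x -1.10 y 0.65
th 0.654 x -1.05 y 0.74
th 0.734 x -0.98 y 0.82
th 0.814 x -0.91 y 0.89
th 0.894 x -0.84 y 0.97
th 0.974 x -0.76 y 1.03
```

```bash
python3 -m handwheel '[{"x":-1.15,"y":0.6,"z":0,"wx":0,"wy":0,"wz":0,"claw":0},{"x":-1.12,"y":0.6,"z":0,"wx":0,"wy":0,"wz":0,"claw":0},{"x":-1.08,"y":0.68,"z":0,"wx":0,"wy":0,"wz":0,"claw":0},{"x":-1.02,"y":0.77,"z":0,"wx":0,"wy":0,"wz":0,"claw":0}]'
python3 - <<'E'
from h import *
from station import r
o=r.get_obs();show(o);arc(o)
E
```

```text
clock: 3.95
eef_pos: [0.4817, 0.0996, 0.1508]
ee_rot: [0.538, 0.463, 0.535, -0.458]
force: [7.5, 1.7, -11.1]
finger_gap: 0.0091
t 3.95 p [0.4817 0.0996 0.1508] F [  7.52   1.74 -11.11] gap 0.0091 q [-0.    0.47 -0.43  2.19  0.38  0.54 -0.57]
[[0.008, 0.988, 0.152], [0.004, 0.152, -0.988], [-1.0, 0.009, -0.002]]
u 0.4915 v 0.0182 z 0.1695 theta 0.6884 rad 0.1606
Fu 7.70 Fz -11.11  tangential -3.69 radial(out) -13.01
th 0.768 x -0.92 y 0.90
th 0.848 x -0.88 y 0.93
th 0.928 x -0.81 y 0.99
th 1.008 x -0.73 y 1.05
th 1.088 x -0.64 y 1.11
th 1.168 x -0.55 y 1.16
th 1.248 x -0.45 y 1.20
th 1.328 x -0.36 y 1.23
```

```bash
python3 -m handwheel '[{"x":-0.78,"y":1.0,"z":0,"wx":0,"wy":0,"wz":-0.008,"claw":0},{"x":-0.8,"y":1.0,"z":0,"wx":0,"wy":0,"wz":0,"claw":0},{"x":-0.75,"y":1.02,"z":0,"wx":0,"wy":0,"wz":0,"claw":0},{"x":-0.66,"y":1.08,"z":0,"wx":0,"wy":0,"wz":0,"claw":0}]'
python3 - <<'E'
from h import *
from station import r
o=r.get_obs();show(o);arc(o)
E
```

```text
clock: 4.35
eef_pos: [0.5177, 0.1057, 0.185]
ee_rot: [0.535, 0.459, 0.539, -0.461]
force: [1.1, 2.5, -8.4]
finger_gap: 0.0089
t 4.35 p [0.5177 0.1057 0.185 ] F [ 1.13  2.54 -8.4 ] gap 0.0089 q [ 0.03  0.47 -0.47  2.07  0.32  0.68 -0.49]
[[-0.007, 0.988, 0.154], [0.002, 0.154, -0.988], [-1.0, -0.007, -0.003]]
u 0.5280 v 0.0183 z 0.2037 theta 0.9995 rad 0.1619
Fu 1.54 Fz -8.40  tangential -3.24 radial(out) -7.90
th 1.080 x -0.49 y 1.21
th 1.160 x -0.56 y 1.15
th 1.240 x -0.46 y 1.19
th 1.320 x -0.37 y 1.23
th 1.400 x -0.27 y 1.25
th 1.480 x -0.17 y 1.27
th 1.560 x -0.07 y 1.28
th 1.640 x 0.04 y 1.28
```

```bash
python3 -m handwheel '[{"x":-0.5,"y":1.2,"z":0,"wx":0,"wy":0,"wz":0.005,"claw":0},{"x":-0.5,"y":1.17,"z":0,"wx":0,"wy":0,"wz":0,"claw":0},{"x":-0.43,"y":1.2,"z":0,"wx":0,"wy":0,"wz":0,"claw":0},{"x":-0.34,"y":1.23,"z":0,"wx":0,"wy":0,"wz":0,"claw":0},{"x":-0.25,"y":1.25,"z":0,"wx":0,"wy":0,"wz":0,"claw":0}]'
python3 - <<'E'
from h import *
from station import r
o=r.get_obs();show(o);arc(o)
E
```

```text
clock: 4.85
eef_pos: [0.5729, 0.115, 0.2089]
ee_rot: [0.534, 0.456, 0.541, -0.463]
force: [-2.4, 1.9, -1.6]
finger_gap: 0.0091
t 4.85 p [0.5729 0.115  0.2089] F [-2.42  1.95 -1.64] gap 0.0091 q [ 0.04  0.5  -0.48  1.92  0.3   0.81 -0.45]
[[-0.013, 0.988, 0.155], [-0.001, 0.155, -0.988], [-1.0, -0.013, -0.001]]
u 0.5839 v 0.0183 z 0.2276 theta 1.3762 rad 0.1632
Fu -2.06 Fz -1.64  tangential -2.34 radial(out) -1.21
th 1.456 x 0.11 y 1.33
th 1.536 x -0.10 y 1.28
th 1.616 x 0.01 y 1.28
th 1.696 x 0.11 y 1.27
th 1.776 x 0.21 y 1.26
th 1.856 x 0.31 y 1.24
th 1.936 x 0.41 y 1.21
th 2.016 x 0.50 y 1.18
```

```bash
python3 -m handwheel '[{"x":0,"y":1.3,"z":0,"wx":0,"wy":0,"wz":0.005,"claw":0},{"x":-0.05,"y":1.28,"z":0,"wx":0,"wy":0,"wz":0,"claw":0},{"x":0,"y":1,"z":0,"wx":0,"wy":0,"wz":0,"claw":0},{"x":0,"y":0.0,"z":0,"wx":0,"wy":0,"wz":0,"claw":0}]'
python3 - <<'E'
from h import *
from station import r
o=r.get_obs();show(o);arc(o,.03,12); print(goal(o,[0,0,0])[1])
E
```

```text
clock: 5.25
eef_pos: [0.6095, 0.1212, 0.2121]
ee_rot: [0.535, 0.457, 0.54, -0.462]
force: [1.4, 1.8, -3.3]
finger_gap: 0.0091
t 5.25 p [0.6095 0.1212 0.2121] F [ 1.45  1.83 -3.28] gap 0.0091 q [ 0.03  0.54 -0.47  1.84  0.31  0.85 -0.44]
[[-0.009, 0.988, 0.155], [-0.001, 0.155, -0.988], [-1.0, -0.009, -0.001]]
u 0.6211 v 0.0184 z 0.2308 theta 1.6051 rad 0.1634
Fu 1.73 Fz -3.28  tangential 1.84 radial(out) -3.22
th 1.635 x 0.36 y 0.47
th 1.665 x 0.04 y 0.48
th 1.695 x 0.05 y 0.48
th 1.725 x 0.07 y 0.48
th 1.755 x 0.08 y 0.47
th 1.785 x 0.10 y 0.47
th 1.815 x 0.11 y 0.47
th 1.845 x 0.12 y 0.46
th 1.875 x 0.14 y 0.46
th 1.905 x 0.15 y 0.46
th 1.935 x 0.16 y 0.45
th 1.965 x 0.18 y 0.45
[array([-0.0107, -0.0008,  0.0093]), array([3.1309, 0.0146, 0.0012])]
```

```bash
python3 - <<'E'
from h import *
ex=np.array([.986,.166]);ey=np.array([-.166,.986])
for n in ("top0.npz","scene0.npz"):
    f=load(n);w=cloud(f);z=w[...,2]; a=w[...,:2]@ex;b=w[...,:2]@ey
    k=(z>.135)&(z<.16)&(a>.6155)&(a<.69)&(np.abs(b-.024)<.075); c=f["color"][k].mean(1)
    k2=k.copy(); k2[k]=c<60
    print(n,k.sum(),k2.sum(),np.percentile(a[k2],[2,10,50,90,98])-.6155, np.percentile(b[k2],[2,98]))
E
```

```text
top0.npz 401 200 [0.02861839 0.03011278 0.03412806 0.03847974 0.07167719] [-0.03598453  0.08210201]
scene0.npz 214 154 [0.03006885 0.03211056 0.03828734 0.0436512  0.04433726] [-0.04204975  0.0829641 ]
```

```bash
python3 -m handwheel '[{"x":0.05,"y":0.45,"z":0,"wx":0,"wy":0,"wz":0.005,"claw":0},{"x":0.05,"y":0.45,"z":0,"wx":0,"wy":0,"wz":0,"claw":0},{"x":0.05,"y":0.4,"z":0,"wx":0,"wy":0,"wz":0,"claw":0}]'
python3 - <<'E'
from h import *
from station import r
o=r.get_obs();show(o);arc(o,.03,2)
E
python3 -m handwheel '[{"x":0.05,"y":0.3,"z":0,"wx":0,"wy":0,"wz":0.0,"claw":0},{"x":0.05,"y":0.3,"z":0,"wx":0,"wy":0,"wz":0,"claw":0}]'
python3 - <<'E'
from h import *
from station import r
o=r.get_obs();arc(o,.03,2)
E
```

```text
clock: 5.55
eef_pos: [0.6218, 0.1232, 0.2111]
ee_rot: [0.536, 0.458, 0.539, -0.461]
force: [-1.8, 1.3, 0.8]
finger_gap: 0.0092
t 5.55 p [0.6218 0.1232 0.2111] F [-1.78  1.26  0.84] gap 0.0092 q [ 0.02  0.55 -0.46  1.81  0.31  0.86 -0.43]
[[-0.005, 0.988, 0.156], [-0.001, 0.156, -0.988], [-1.0, -0.005, -0.0]]
u 0.6336 v 0.0183 z 0.2298 theta 1.6816 rad 0.1633
Fu -1.54 Fz 0.84  tangential -1.63 radial(out) 0.67
th 1.712 x 0.39 y 0.44
th 1.742 x 0.07 y 0.47
clock: 5.75
eef_pos: [0.6279, 0.1243, 0.21]
ee_rot: [0.536, 0.458, 0.539, -0.461]
force: [-2.7, 0.8, 0.5]
finger_gap: 0.0094
u 0.6398 v 0.0183 z 0.2287 theta 1.7202 rad 0.1631
Fu -2.50 Fz 0.53  tangential -2.55 radial(out) 0.15
th 1.750 x 0.38 y 0.43
th 1.780 x 0.09 y 0.47
```

```bash
for i in 1; do python3 -m handwheel '[{"x":0.05,"y":0.25,"z":0,"wx":0,"wy":0,"wz":0.0,"claw":0},{"x":0.05,"y":0.25,"z":0,"wx":0,"wy":0,"wz":0,"claw":0}]'; done
python3 - <<'E'
from h import *
from station import r
o=r.get_obs();arc(o,.03,1)
E
python3 -m handwheel '[{"x":0.05,"y":0.25,"z":0,"wx":0,"wy":0,"wz":0.0,"claw":0}]'
python3 - <<'E'
from h import *
from station import r
o=r.get_obs();arc(o,.03,1)
E
```

```text
clock: 5.95
eef_pos: [0.6333, 0.1252, 0.209]
ee_rot: [0.536, 0.458, 0.539, -0.461]
force: [-2.2, 2.0, 1.3]
finger_gap: 0.0091
u 0.6452 v 0.0183 z 0.2277 theta 1.7542 rad 0.1629
Fu -1.88 Fz 1.29  tangential -2.08 radial(out) 0.92
th 1.784 x 0.38 y 0.42
clock: 6.05
eef_pos: [0.6359, 0.1256, 0.2084]
ee_rot: [0.536, 0.458, 0.539, -0.461]
force: [-2.3, 1.3, 1.1]
finger_gap: 0.0089
u 0.6479 v 0.0183 z 0.2271 theta 1.7711 rad 0.1628
Fu -2.09 Fz 1.12  tangential -2.27 radial(out) 0.68
th 1.801 x 0.38 y 0.41
```

```bash
cat > s.py <<'E'
from h import *
from station import r
arc(r.get_obs(),.03,0)
E
M() { :; }
python3 -m handwheel '[{"x":0.05,"y":0.25,"z":0,"wx":0,"wy":0,"wz":0.0,"claw":0}]' >/dev/null; python3 s.py
python3 -m handwheel '[{"x":0.05,"y":0.2,"z":0,"wx":0,"wy":0,"wz":0.0,"claw":0}]' >/dev/null; python3 s.py
```

```text
u 0.6507 v 0.0183 z 0.2265 theta 1.7884 rad 0.1629
Fu -2.70 Fz 1.74  tangential -3.01 radial(out) 1.12
u 0.6529 v 0.0183 z 0.2260 theta 1.8024 rad 0.1628
Fu -3.05 Fz 2.68  tangential -3.58 radial(out) 1.91
```

```bash

python3 -m handwheel '[{"x":0.05,"y":0.2,"z":0,"wx":0,"wy":0,"wz":0.0,"claw":0}]' >/dev/null; python3 s.py
```

```text
u 0.6551 v 0.0183 z 0.2254 theta 1.8163 rad 0.1628
Fu -2.55 Fz 2.21  tangential -3.01 radial(out) 1.52
```

```bash

python3 -m handwheel '[{"x":0.06,"y":0.2,"z":0,"wx":0,"wy":0,"wz":0.0,"claw":0}]' >/dev/null; python3 s.py
```

```text
u 0.6572 v 0.0183 z 0.2247 theta 1.8303 rad 0.1627
Fu -1.62 Fz 1.32  tangential -1.91 radial(out) 0.85
```

```bash

python3 -m handwheel '[{"x":0.06,"y":0.2,"z":0,"wx":0,"wy":0,"wz":0.0,"claw":0}]' >/dev/null; python3 s.py
```

```text
u 0.6594 v 0.0183 z 0.2240 theta 1.8442 rad 0.1625
Fu -1.64 Fz 2.56  tangential -2.27 radial(out) 2.02
```

```bash

python3 -m handwheel '[{"x":0.06,"y":0.2,"z":0,"wx":0,"wy":0,"wz":0.0,"claw":0}]' >/dev/null; python3 s.py
```

```text
u 0.6616 v 0.0183 z 0.2234 theta 1.8583 rad 0.1625
Fu -2.18 Fz 2.78  tangential -2.88 radial(out) 2.05
```

```bash

python3 -m handwheel '[{"x":0.06,"y":0.18,"z":0,"wx":0,"wy":0,"wz":0.0,"claw":0}]' >/dev/null; python3 s.py; python3 - <<'E'
from h import *
from station import grab_frame
f=grab_frame("scene"); np.savez("scene3.npz",**f);a=f["color"][110:230,260:400]
cv2.imwrite(f"pics/s3.png",cv2.cvtColor(cv2.resize(a,None,fx=5,fy=5,interpolation=cv2.INTER_CUBIC),cv2.COLOR_RGB2BGR))
E
```

```text
u 0.6636 v 0.0183 z 0.2228 theta 1.8713 rad 0.1626
Fu -2.65 Fz 4.82  tangential -3.96 radial(out) 3.82
```

View pics/s3.png

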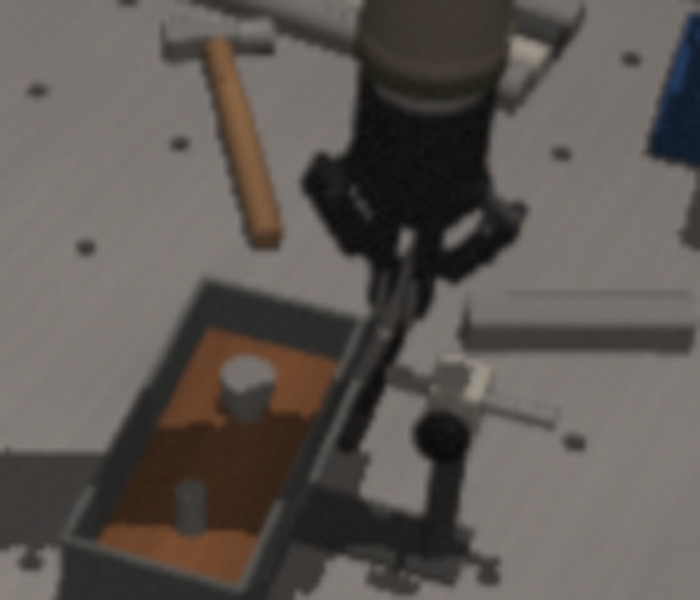

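The scene crop shows the lid edge-on at (390,310), close to the black bar at (370,400). The flanged plug is in the far pocket at (247,380) and the straight one in the near pocket at (190,505). I'll keep feeling for the bar.

```bash

python3 -m handwheel '[{"x":0.03,"y":0.15,"z":0,"wx":0,"wy":0,"wz":0.0,"claw":0}]' >/dev/null; python3 s.py
```

```text
u 0.6648 v 0.0183 z 0.2223 theta 1.8793 rad 0.1625
Fu -5.93 Fz 4.91  tangential -7.14 radial(out) 2.88
```

```bash

python3 -m handwheel '[{"x":0.05,"y":0.15,"z":0,"wx":0,"wy":0,"wz":0.0,"claw":0}]' >/dev/null; python3 s.py
```

```text
u 0.6657 v 0.0183 z 0.2220 theta 1.8850 rad 0.1625
Fu -7.67 Fz 8.32  tangential -9.87 radial(out) 5.54
```

```bash

python3 -m handwheel '[{"x":0.05,"y":0.15,"z":0,"wx":0,"wy":0,"wz":0.0,"claw":0}]' >/dev/null; python3 s.py
```

```text
u 0.6663 v 0.0183 z 0.2218 theta 1.8888 rad 0.1624
Fu -7.87 Fz 10.20  tangential -10.66 radial(out) 7.23
```

```bash

python3 -m handwheel '[{"x":-0.05,"y":0.0,"z":0,"wx":0,"wy":0,"wz":0.0,"claw":0}]' >/dev/null; python3 s.py
```

```text
u 0.6655 v 0.0183 z 0.2221 theta 1.8836 rad 0.1625
Fu -3.84 Fz -1.51  tangential -3.19 radial(out) -2.61
```

```bash

python3 -m handwheel '[{"x":0.02,"y":0.08,"z":0,"wx":0,"wy":0,"wz":0.0,"claw":0}]' >/dev/null; python3 s.py
```

```text
u 0.6656 v 0.0183 z 0.2220 theta 1.8846 rad 0.1624
Fu -5.95 Fz 6.28  tangential -7.59 radial(out) 4.13
```

```bash

python3 -m handwheel '[{"x":0.01,"y":0.05,"z":0,"wx":0,"wy":0,"wz":0.0,"claw":0},{"x":0.01,"y":0.05,"z":0,"wx":0,"wy":0,"wz":0.0,"claw":0}]' >/dev/null; python3 s.py
```

```text
u 0.6657 v 0.0182 z 0.2220 theta 1.8847 rad 0.1624
Fu -5.57 Fz 4.49  tangential -6.68 radial(out) 2.55
```

```bash

python3 -m handwheel '[{"x":0.01,"y":0.05,"z":0,"wx":0,"wy":0,"wz":0.0,"claw":0},{"x":0.01,"y":0.05,"z":0,"wx":0,"wy":0,"wz":0.0,"claw":0},{"x":0.01,"y":0.05,"z":0,"wx":0,"wy":0,"wz":0.0,"claw":0},{"x":0.01,"y":0.05,"z":0,"wx":0,"wy":0,"wz":0.0,"claw":0}]' >/dev/null; python3 s.py
```

```text
u 0.6656 v 0.0183 z 0.2220 theta 1.8843 rad 0.1624
Fu -4.46 Fz 5.27  tangential -5.87 radial(out) 3.64
```

```bash

python3 -m handwheel '[{"x":0.01,"y":0.05,"z":0,"wx":0,"wy":0,"wz":0.0,"claw":0},{"x":0.01,"y":0.05,"z":0,"wx":0,"wy":0,"wz":0.0,"claw":0},{"x":0.01,"y":0.05,"z":0,"wx":0,"wy":0,"wz":0.0,"claw":0},{"x":0.01,"y":0.05,"z":0,"wx":0,"wy":0,"wz":0.0,"claw":0}]' >/dev/null; python3 s.py
```

```text
u 0.6655 v 0.0182 z 0.2220 theta 1.8839 rad 0.1624
Fu -4.35 Fz 4.44  tangential -5.51 radial(out) 2.88
```

```bash

python3 -m handwheel '[{"x":0.01,"y":0.05,"z":0,"wx":0,"wy":0,"wz":0.0,"claw":0},{"x":0.01,"y":0.05,"z":0,"wx":0,"wy":0,"wz":0.0,"claw":0},{"x":0.01,"y":0.05,"z":0,"wx":0,"wy":0,"wz":0.0,"claw":0},{"x":0.01,"y":0.05,"z":0,"wx":0,"wy":0,"wz":0.0,"claw":0}]' >/dev/null; python3 s.py
```

```text
u 0.6655 v 0.0182 z 0.2220 theta 1.8836 rad 0.1624
Fu -6.59 Fz 3.26  tangential -7.27 radial(out) 1.07
```

The press is steady at about 6 N on the handle, so about 10 N on the bar, and has lasted over 1 s. Releasing now.

```bash

python3 -m handwheel '[{"x":0,"y":0,"z":0,"wx":0,"wy":0,"wz":0.0,"claw":32},{"x":0,"y":0,"z":0,"wx":0,"wy":0,"wz":0.0,"claw":32},{"x":0,"y":0,"z":0,"wx":0,"wy":0,"wz":0.0,"claw":32}]'; python3 s.py
python3 -m handwheel '[{"x":-1,"y":0,"z":0,"wx":0,"wy":0,"wz":0.0,"claw":32},{"x":-2,"y":0,"z":0,"wx":0,"wy":0,"wz":0.0,"claw":32},{"x":-3,"y":0,"z":0,"wx":0,"wy":0,"wz":0.0,"claw":32}]'; python3 s.py
```

```text
clock: 9.0
eef_pos: [0.6551, 0.1273, 0.2032]
ee_rot: [0.534, 0.452, 0.541, -0.467]
force: [-1.5, 0.6, 0.3]
finger_gap: 0.0271
u 0.6671 v 0.0167 z 0.2219 theta 1.8934 rad 0.1628
Fu -1.33 Fz 0.33  tangential -1.37 radial(out) -0.11
clock: 9.3
eef_pos: [0.6555, 0.1264, 0.2616]
ee_rot: [0.532, 0.45, 0.542, -0.469]
force: [0.6, 0.1, -0.2]
finger_gap: 0.0274
u 0.6673 v 0.0158 z 0.2803 theta 1.8097 rad 0.2190
Fu 0.58 Fz -0.23  tangential 0.62 radial(out) -0.09
```

```bash

python3 -m handwheel '[{"x":-2,"y":-2,"z":4,"wx":0,"wy":0,"wz":0.0,"claw":60},{"x":0,"y":-1,"z":4.5,"wx":0,"wy":0,"wz":0.0,"claw":60},{"x":0,"y":-1,"z":4.5,"wx":0,"wy":0,"wz":0.0,"claw":60},{"x":0,"y":0,"z":4.5,"wx":0,"wy":0,"wz":0.0,"claw":60},{"x":0,"y":0,"z":4.5,"wx":0,"wy":0,"wz":0.0,"claw":60}]'; python3 - <<'E'
from h import *
from station import r,grab_frame
for n in ("scene","top"):
    f=grab_frame(n); np.savez(f"{n}4.npz",**f)
    a=f["color"][110:230,260:400] if n=="scene" else f["color"][140:270,180:310]
    cv2.imwrite(f"pics/{n}4.png",cv2.cvtColor(cv2.resize(a,None,fx=4,fy=4,interpolation=cv2.INTER_CUBIC),cv2.COLOR_RGB2BGR))
    w=cloud(f);z=w[...,2];ex=np.array([.986,.166]);ey=np.array([-.166,.986]); a=w[...,:2]@ex;b=w[...,:2]@ey
    for s in (.0792,-.0308):
        k=(z>.053)&(z<.067)&(np.abs(a-.5555)<.035)&(np.abs(b-s)<.035)
        print(n,s,k.sum(),a[k].mean(),b[k].mean(),np.percentile(a[k],[2,98]),np.percentile(b[k],[2,98]),np.median(z[k]))
    k=(np.abs(b-.0242)<.15)&(z>.1)&(z<.17)&(a>.6)&(a<.68); print(np.polyfit(z[k],a[k],1),k.sum())
E
```

```text
clock: 9.8
eef_pos: [0.6545, -0.0933, 0.2946]
ee_rot: [0.538, 0.451, 0.543, -0.461]
force: [1.4, -0.1, -0.6]
finger_gap: 0.0511
scene 0.0792 57 0.5519904173898669 0.07377666319338544 [0.53778731 0.56968619] [0.06239261 0.08969348] 0.05932118276172549
scene -0.0308 26 0.5549807517266107 -0.031460115907494174 [0.54673022 0.56194881] [-0.04296077 -0.02208997] 0.05821804367472572
[0.58030243 0.56537205] 225
top 0.0792 129 0.5530917381982765 0.07905045367676114 [0.53709962 0.56937679] [0.06309777 0.09515014] 0.05899398933427813
top -0.0308 37 0.5538812353973117 -0.0307340754146679 [0.54489052 0.5629112 ] [-0.03918981 -0.02224571] 0.05735549196303524
[0.32188532 0.59212202] 1491
```

View pics/scene4.png

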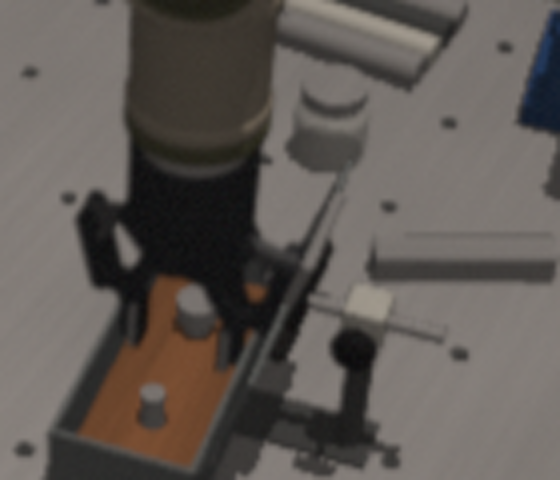

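View pics/top4.png

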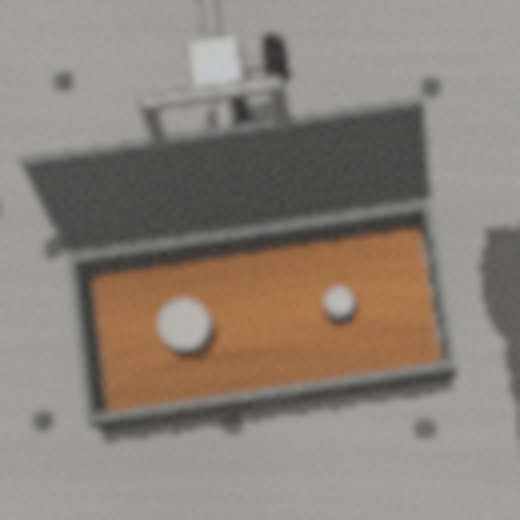

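The top crop shows the lid leaning open with the flanged head at (185,325) and the straight plug at (340,303). The scene view agrees, and the depth slope puts the lid at about 1.88 rad. Next is moving over the flanged plug.

```bash
cat > g.py <<'E'
import sys
from h import *
from station import r
o=r.get_obs();show(o); t=[float(a) for a in sys.argv[1:4]]
d,b=goal(o,t,float(sys.argv[4]) if len(sys.argv)>4 else YAW); print("shift",d.round(2),"rot",b[0].round(3),b[1].round(3))
E
python3 g.py .5327 .1698 .13
```

```text
t 9.9 p [ 0.6548 -0.1007  0.2936] F [-0.08  0.64 -1.19] gap 0.0513 q [ 0.36  0.51 -0.46  1.65  0.26  1.06 -0.02]
[[-0.015, 0.987, 0.158], [-0.01, 0.158, -0.987], [-1.0, -0.017, 0.007]]
shift [ 16.28  -7.5  -28.76] rot [-0.008  0.007  0.017] [ 3.134  0.026 -0.012]
```

```bash

python3 -m handwheel '[{"x":0,"y":-2,"z":-4.2,"wx":0,"wy":0.007,"wz":0.017,"claw":65},{"x":0,"y":-2,"z":-4.4,"wx":0,"wy":0,"wz":0,"claw":65},{"x":0,"y":-2,"z":-4.4,"wx":0,"wy":0,"wz":0.0,"claw":65},{"x":0,"y":-1.4,"z":-4.4,"wx":0,"wy":0,"wz":0.0,"claw":65},{"x":2,"y":0,"z":-4.4,"wx":0,"wy":0,"wz":0.0,"claw":65},{"x":3.5,"y":0,"z":-3.5,"wx":0,"wy":0,"wz":0.0,"claw":65}]'; python3 g.py .5327 .1698 .13
```

```text
clock: 10.5
eef_pos: [0.5459, 0.1364, 0.2442]
ee_rot: [0.538, 0.468, 0.529, -0.46]
force: [1.6, 0.1, -0.3]
finger_gap: 0.0555
t 10.5 p [0.5459 0.1364 0.2442] F [ 1.64  0.08 -0.3 ] gap 0.0555 q [ 0.02  0.42 -0.51  1.95  0.29  0.82 -0.51]
[[0.016, 0.99, 0.139], [-0.0, 0.139, -0.99], [-1.0, 0.016, 0.002]]
shift [11.39 -1.02 -3.52] rot [-0.028  0.003 -0.016] [ 3.114 -0.024 -0.004]
```

```bash

python3 -m handwheel '[{"x":3,"y":-0.7,"z":-1.8,"wx":-0.028,"wy":0,"wz":-0.016,"claw":65},{"x":4,"y":-0.3,"z":-1.7,"wx":0,"wy":0,"wz":0,"claw":65},{"x":4,"y":0,"z":0,"wx":0,"wy":0,"wz":0.0,"claw":65},{"x":0,"y":0,"z":0,"wx":0,"wy":0,"wz":0.0,"claw":65}]'; python3 g.py .5327 .1698 .03
```

```text
clock: 10.9
eef_pos: [0.5296, 0.1788, 0.1317]
ee_rot: [0.543, 0.455, 0.542, -0.453]
force: [-0.4, -1.1, 0.5]
finger_gap: 0.0555
t 10.9 p [0.5296 0.1788 0.1317] F [-0.37 -1.06  0.53] gap 0.0555 q [-0.13  0.57 -0.43  2.05  0.41  0.6  -0.67]
[[0.003, 0.984, 0.176], [0.001, 0.176, -0.984], [-1.0, 0.003, -0.001]]
shift [10.17  0.12  0.95] rot [ 0.01  -0.001 -0.003] [-3.132  0.004 -0.001]
```

```bash

python3 -m handwheel '[{"x":2,"y":0.1,"z":0.9,"wx":0.01,"wy":0,"wz":0,"claw":65},{"x":2,"y":0,"z":0,"wx":0,"wy":0,"wz":0,"claw":65},{"x":1.5,"y":0,"z":0,"wx":0,"wy":0,"wz":0.0,"claw":65},{"x":0,"y":0,"z":0,"wx":0,"wy":0,"wz":0.0,"claw":65}]'; python3 g.py .5327 .1698 .03
```

```text
clock: 11.3
eef_pos: [0.5368, 0.1712, 0.0813]
ee_rot: [0.542, 0.46, 0.537, -0.454]
force: [-0.2, -0.9, 0.3]
finger_gap: 0.0554
t 11.3 p [0.5368 0.1712 0.0813] F [-0.21 -0.86  0.26] gap 0.0554 q [-0.16  0.64 -0.37  2.08  0.48  0.49 -0.72]
[[0.01, 0.986, 0.165], [0.002, 0.165, -0.986], [-1.0, 0.01, -0.001]]
shift [ 5.12 -0.48  0.07] rot [-0.002 -0.001 -0.01 ] [ 3.14  -0.016  0.001]
```

```bash

python3 -m handwheel '[{"x":1.2,"y":-0.4,"z":0.1,"wx":0,"wy":0,"wz":-0.01,"claw":65},{"x":1.2,"y":-0.05,"z":0,"wx":0,"wy":0,"wz":0,"claw":65},{"x":1.2,"y":0,"z":0,"wx":0,"wy":0,"wz":0.0,"claw":65},{"x":0.5,"y":0,"z":0,"wx":0,"wy":0,"wz":0.0,"claw":65}]'; python3 g.py .5327 .1698 .03
```

```text
clock: 11.7
eef_pos: [0.535, 0.1697, 0.0411]
ee_rot: [0.54, 0.459, 0.538, -0.456]
force: [0.2, 0.2, 0.2]
finger_gap: 0.0555
t 11.7 p [0.535  0.1697 0.0411] F [0.23 0.23 0.23] gap 0.0555 q [-0.2   0.7  -0.31  2.1   0.52  0.41 -0.76]
[[0.005, 0.987, 0.163], [0.002, 0.163, -0.987], [-1.0, 0.005, -0.001]]
shift [ 1.11 -0.23 -0.05] rot [-0.003 -0.001 -0.005] [ 3.139 -0.008  0.002]
```

```bash

python3 -m handwheel '[{"x":0.7,"y":-0.2,"z":0,"wx":0,"wy":0,"wz":-0.005,"claw":65},{"x":0.4,"y":0,"z":0,"wx":0,"wy":0,"wz":0,"claw":65},{"x":0,"y":0,"z":0,"wx":0,"wy":0,"wz":0,"claw":0},{"x":0,"y":0,"z":0,"wx":0,"wy":0,"wz":0,"claw":0},{"x":0,"y":0,"z":0,"wx":0,"wy":0,"wz":0,"claw":0},{"x":0,"y":0,"z":0,"wx":0,"wy":0,"wz":0,"claw":0}]' 30; python3 g.py .5327 .1698 .03
```

```text
clock: 12.3
eef_pos: [0.5325, 0.1696, 0.0286]
ee_rot: [0.539, 0.457, 0.54, -0.457]
force: [0.4, -0.3, -2.0]
finger_gap: 0.034
t 12.3 p [0.5325 0.1696 0.0286] F [ 0.36 -0.29 -1.97] gap 0.034 q [-0.21  0.72 -0.3   2.11  0.54  0.39 -0.77]
[[-0.002, 0.986, 0.164], [0.001, 0.164, -0.986], [-1.0, -0.002, -0.001]]
shift [-0.14  0.03 -0.01] rot [-0.002 -0.001  0.002] [3.139 0.002 0.002]
```

```bash

python3 -m handwheel '[{"x":0,"y":0,"z":0,"wx":0,"wy":0,"wz":0,"claw":0},{"x":-1,"y":0,"z":0,"wx":0,"wy":0,"wz":0,"claw":0},{"x":-1,"y":0,"z":0,"wx":0,"wy":0,"wz":0,"claw":0},{"x":-2,"y":0,"z":0,"wx":0,"wy":0,"wz":0,"claw":0},{"x":-3,"y":0,"z":0,"wx":0,"wy":0,"wz":0,"claw":0},{"x":-3,"y":0,"z":0,"wx":0,"wy":0,"wz":0,"claw":0},{"x":-3,"y":0,"z":0,"wx":0,"wy":0,"wz":0,"claw":0},{"x":0,"y":0,"z":0,"wx":0,"wy":0,"wz":0,"claw":0}]' 60; python3 - <<'E'
from h import *
from station import r,grab_frame
f=grab_frame("scene"); np.savez("scene5.npz",**f);a=f["color"][110:230,260:400]
cv2.imwrite(f"pics/s5.png",cv2.cvtColor(cv2.resize(a,None,fx=5,fy=5,interpolation=cv2.INTER_CUBIC),cv2.COLOR_RGB2BGR))
for n in ("top0.npz","top4.npz","scene0.npz","scene4.npz"):
    f=load(n);w=cloud(f);z=w[...,2]
    k=(abs(w[...,0]-.482)<.07)&(abs(w[...,1]+.318)<.07)&(abs(z-.04)<.009)
    m=cv2.morphologyEx(k.astype(np.uint8),cv2.MORPH_CLOSE,np.ones((5,5)))
    nn,l,s,c=cv2.connectedComponentsWithStats(m); i=1+np.argmax(s[1:,4]); cs,_=cv2.findContours((l==i).astype(np.uint8),0,1); cc=max(cs,key=cv2.contourArea)
    b=plane(f,cc[:,0],.04)[:,:2].astype(np.float32)*1000; print(n,cv2.minAreaRect(b))
    g=f["color"].astype(float).mean(2); inn=cv2.erode((l==i).astype(np.uint8),np.ones((5,5)),borderValue=0)>0
    kk=inn&(g<0.72*np.median(g[inn])); q=plane(f,np.argwhere(kk)[:,::-1],.04) if kk.any() else None
    print("dark",kk.sum(), None if q is None else (q.mean(0),q.min(0),q.max(0)), np.median(g[inn]))
E
```

```text
clock: 13.1
eef_pos: [0.5318, 0.1694, 0.1679]
ee_rot: [0.539, 0.457, 0.54, -0.457]
force: [0.6, -0.7, -2.4]
finger_gap: 0.0336
top0.npz ((482.2264099121094, -317.02679443359375), (91.78996276855469, 90.8298568725586), 84.68338012695312)
dark 0 None 177.33333333333334
top4.npz ((483.69110107421875, -287.89373779296875), (33.50448226928711, 87.70083618164062), 84.62267303466797)
dark 0 None 194.16666666666669
scene0.npz ((486.3178405761719, -319.8652038574219), (94.5063705444336, 94.72260284423828), 85.1334228515625)
dark 0 None 136.33333333333334
scene4.npz ((486.2160949707031, -319.3067932128906), (93.410888671875, 94.42523193359375), 85.13339233398438)
dark 42 (array([ 0.48508931, -0.31853843,  0.04      ]), array([ 0.47490634, -0.32926362,  0.04      ]), array([ 0.49546261, -0.30813208,  0.04      ])) 145.66666666666666
```

View pics/s5.png

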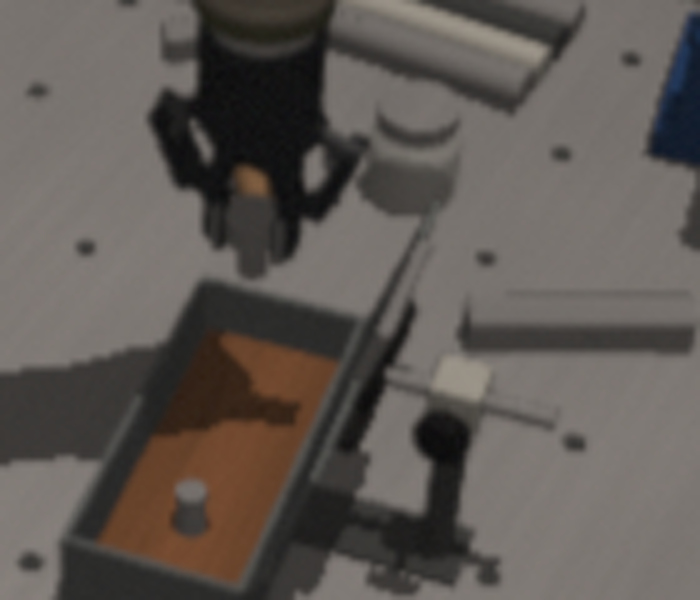

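```bash
python3 - <<'E'
from h import *
for n,c in (("top0.npz",(398,243)),("scene4.npz",None)):
    f=load(n)
    if c is None:
        P=f["pose"];K=f["camera_matrix"];q=P[:3,:3].T@(np.array([.484,-.318,.04])-P[:3,3]);c=(int(K[0,0]*q[0]/q[2]+K[0,2]),int(K[1,1]*q[1]/q[2]+K[1,2]))
    a=f["color"][c[1]-25:c[1]+25,c[0]-25:c[0]+25];print(n,c)
    cv2.imwrite("pics/b_%s.png"%n[:-4],cv2.cvtColor(cv2.resize(a,None,fx=12,fy=12,interpolation=cv2.INTER_CUBIC),cv2.COLOR_RGB2BGR))
E
python3 g.py .4835 -.3175 .17
```

```text
top0.npz (398, 243)
scene4.npz (208, 289)
t 13.15 p [0.5311 0.1688 0.1663] F [-0.79 -0.41 -1.72] gap 0.0333 q [-0.07  0.52 -0.48  2.02  0.37  0.68 -0.63]
[[-0.004, 0.986, 0.164], [-0.0, 0.164, -0.986], [-1.0, -0.004, -0.0]]
shift [ -0.34 -12.69  47.19] rot [-0.002 -0.     0.004] [3.14  0.006 0.   ]
```

View pics/b_top0.png

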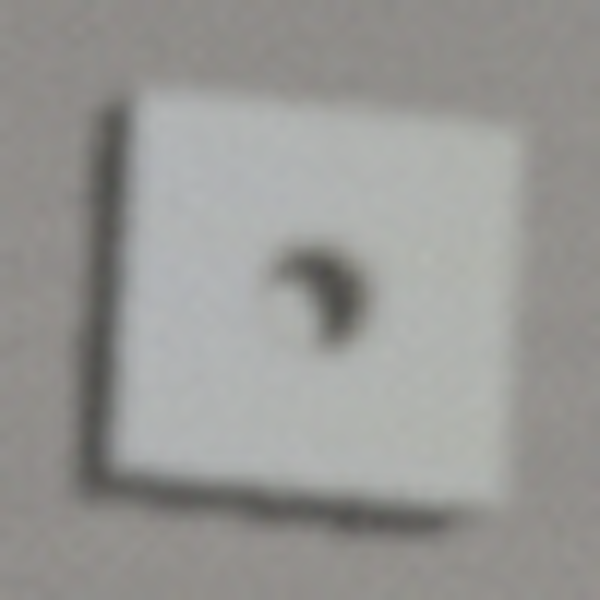

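View pics/b_scene4.png

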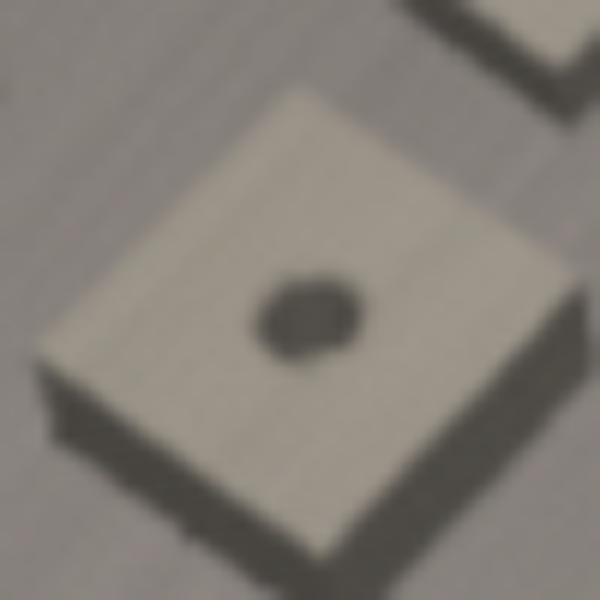

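The top crop shows the largest block with corners (130,90), (525,125), (505,500) and (107,470), bore about (318,298). In the scene crop its corners are (300,88), (583,283), (320,555) and (38,355), bore (309,318).

```bash
python3 - <<'E'
from h import *
for n,o,C,b in (("top0.npz",(373,218),[(130,90),(525,125),(505,500),(107,470)],(318,298)),("scene4.npz",(183,264),[(300,88),(583,283),(320,555),(38,355)],(309,318))):
    f=load(n); t=lambda p:np.array(p)/12-.46+np.array(o)
    c=plane(f,t(C),.04); print(n,c.round(4).tolist(),"centre",c.mean(0).round(4),"bore",plane(f,[t(b)],.04).round(4)); print(np.linalg.norm(c-np.roll(c,1,0),axis=1))
E
```

```text
top0.npz [[0.5314, -0.2764, 0.04], [0.5246, -0.3689, 0.04], [0.4365, -0.3604, 0.04], [0.4418, -0.2685, 0.04]] centre [ 0.4836 -0.3185  0.04  ] bore [[ 0.4828 -0.3188  0.04  ]]
[0.0899461  0.09266764 0.08851491 0.09198348]
scene4.npz [[0.4441, -0.2685, 0.04], [0.5336, -0.2783, 0.04], [0.5243, -0.3664, 0.04], [0.4374, -0.3582, 0.04]] centre [ 0.4848 -0.3179  0.04  ] bore [[ 0.4848 -0.3184  0.04  ]]
[0.09000403 0.08999884 0.08855152 0.08728983]
```

```bash

python3 -m handwheel '[{"x":0,"y":-1,"z":3.5,"wx":0.05,"wy":0,"wz":0,"claw":0},{"x":0,"y":-1,"z":4.5,"wx":0.055,"wy":0,"wz":0,"claw":0},{"x":0,"y":-0.7,"z":4.6,"wx":0.055,"wy":0,"wz":0,"claw":0},{"x":0,"y":-0.45,"z":4.7,"wx":0.055,"wy":0,"wz":0,"claw":0},{"x":0,"y":-0.2,"z":4.7,"wx":0.055,"wy":0,"wz":0,"claw":0},{"x":0,"y":0.1,"z":4.7,"wx":0.055,"wy":0,"wz":0,"claw":0},{"x":0,"y":0.4,"z":4.7,"wx":0.055,"wy":0,"wz":0,"claw":0},{"x":0,"y":0.6,"z":4.6,"wx":0.055,"wy":0,"wz":0,"claw":0}]'; python3 g.py .484 -.3183 .13 -.4
```

```text
clock: 13.95
eef_pos: [0.4931, -0.1979, 0.1616]
ee_rot: [-0.424, -0.562, -0.431, 0.564]
force: [1.4, 0.3, -1.7]
finger_gap: 0.0334
t 13.95 p [ 0.4931 -0.1979  0.1616] F [ 1.38  0.33 -1.72] gap 0.0334 q [ 0.55  0.49 -0.38  2.08  0.29  0.62 -0.3 ]
[[-0.008, 0.963, -0.269], [0.006, -0.269, -0.963], [-1.0, -0.009, -0.003]]
shift [ 3.1   2.39 11.85] rot [ 0.128 -0.003  0.009] [-3.014 -0.014 -0.004]
```

```bash

python3 -m handwheel '[{"x":0,"y":0.7,"z":4.2,"wx":0.05,"wy":0,"wz":0.009,"claw":0},{"x":0.5,"y":0.9,"z":3.5,"wx":0.04,"wy":0,"wz":0,"claw":0},{"x":1,"y":0.7,"z":2,"wx":0.02,"wy":0,"wz":0,"claw":0},{"x":1,"y":0,"z":0,"wx":0,"wy":0,"wz":0,"claw":0},{"x":0,"y":0,"z":0,"wx":0,"wy":0,"wz":0,"claw":0}]'; python3 g.py .484 -.3183 .10 -.4
```

```text
clock: 14.45
eef_pos: [0.4791, -0.3077, 0.1309]
ee_rot: [-0.389, -0.588, -0.393, 0.59]
force: [-1.3, 1.2, -2.2]
finger_gap: 0.0335
t 14.45 p [ 0.4791 -0.3077  0.1309] F [-1.34  1.18 -2.16] gap 0.0335 q [ 0.69  0.57 -0.32  2.03  0.3   0.6  -0.23]
[[-0.006, 0.922, -0.388], [0.003, -0.388, -0.922], [-1.0, -0.007, -0.001]]
shift [3.09 0.88 0.79] rot [ 0.002 -0.001  0.007] [-3.14  -0.01  -0.001]
```

```bash

python3 -m handwheel '[{"x":2,"y":0.88,"z":0.79,"wx":0,"wy":0,"wz":0.007,"claw":0},{"x":2,"y":0,"z":0,"wx":0,"wy":0,"wz":0,"claw":0},{"x":1.2,"y":0,"z":0,"wx":0,"wy":0,"wz":0,"claw":0},{"x":0,"y":0,"z":0,"wx":0,"wy":0,"wz":0,"claw":0}]'; python3 g.py .484 -.3183 .067 -.4
```

```text
clock: 14.85
eef_pos: [0.4861, -0.3114, 0.0765]
ee_rot: [0.393, 0.588, 0.396, -0.586]
force: [0.1, 0.2, -1.5]
finger_gap: 0.0336
t 14.85 p [ 0.4861 -0.3114  0.0765] F [ 0.08  0.25 -1.46] gap 0.0336 q [ 0.66  0.65 -0.28  2.05  0.35  0.49 -0.26]
[[0.0, 0.926, -0.378], [0.005, -0.378, -0.926], [-1.0, -0.002, -0.004]]
shift [0.95 0.07 0.72] rot [ 0.012 -0.004  0.002] [-3.13  -0.003 -0.007]
```

```bash

python3 -m handwheel '[{"x":0.7,"y":0.07,"z":0.75,"wx":0.01,"wy":-0.004,"wz":0,"claw":0},{"x":0.0,"y":0,"z":0,"wx":0,"wy":0,"wz":0,"claw":0}]'; python3 g.py .484 -.3183 .067 -.4; python3 - <<'E'
from h import *
from station import r,grab_frame
f=grab_frame("scene"); np.savez("scene6.npz",**f)
print(r.get_obs()["eef_pos"])
a=f["color"][245:320,160:260]
cv2.imwrite(f"pics/s6.png",cv2.cvtColor(cv2.resize(a,None,fx=8,fy=8,interpolation=cv2.INTER_CUBIC),cv2.COLOR_RGB2BGR))
E
```

```text
clock: 15.05
eef_pos: [0.4846, -0.3173, 0.0697]
ee_rot: [-0.391, -0.588, -0.392, 0.589]
force: [-0.7, -0.5, -1.9]
finger_gap: 0.0331
t 15.05 p [ 0.4846 -0.3173  0.0697] F [-0.7  -0.47 -1.9 ] gap 0.0331 q [ 0.66  0.66 -0.26  2.05  0.36  0.48 -0.27]
[[-0.001, 0.923, -0.385], [0.001, -0.385, -0.923], [-1.0, -0.002, -0.0]]
shift [ 0.27 -0.02  0.11] rot [ 0.004 -0.     0.002] [-3.137 -0.002 -0.001]
[ 0.48520556 -0.3168659   0.07027727]
```

View pics/s6.png

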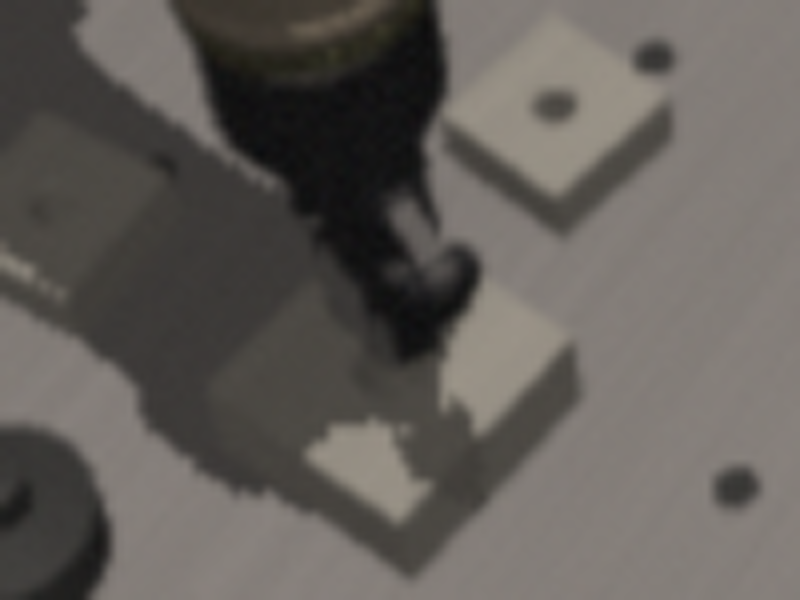

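The near finger at (420,300) hides the plug, and the bore mouth shows dimly at (385,380). I'll lower by feel.

```bash

python3 -m handwheel '[{"x":0.6,"y":-0.04,"z":0.15,"wx":0.0,"wy":0,"wz":0,"claw":0},{"x":0.6,"y":0,"z":0.05,"wx":0,"wy":0,"wz":0,"claw":0}]'; python3 g.py .484 -.3183 .0486 -.4
```

```text
clock: 15.3
eef_pos: [0.4849, -0.3191, 0.0594]
ee_rot: [0.393, 0.589, 0.392, -0.588]
force: [-0.6, -0.6, -3.3]
finger_gap: 0.0332
t 15.3 p [ 0.4849 -0.3191  0.0594] F [-0.63 -0.63 -3.3 ] gap 0.0332 q [ 0.66  0.68 -0.25  2.05  0.37  0.45 -0.27]
[[0.003, 0.923, -0.385], [-0.0, -0.385, -0.923], [-1.0, 0.002, -0.001]]
shift [ 1.08 -0.12 -0.04] rot [ 0.005 -0.001 -0.002] [-3.137  0.004 -0.001]
```

```bash

python3 -m handwheel '[{"x":0.4,"y":-0.05,"z":0,"wx":0.0,"wy":0,"wz":0,"claw":0}]'>/dev/null; python3 g.py .484 -.3183 .0486 -.4
python3 -m handwheel '[{"x":0.3,"y":0,"z":0,"wx":0.0,"wy":0,"wz":0,"claw":0}]'>/dev/null; python3 g.py .484 -.3183 .0486 -.4
```

```text
t 15.4 p [ 0.4845 -0.3191  0.0551] F [ 0.15  1.13 -0.94] gap 0.0331 q [ 0.65  0.68 -0.25  2.06  0.37  0.44 -0.27]
[[0.003, 0.923, -0.385], [-0.001, -0.385, -0.923], [-1.0, 0.003, -0.001]]
shift [ 0.65 -0.08 -0.05] rot [ 0.005 -0.001 -0.003] [-3.137  0.004 -0.001]
t 15.5 p [ 0.4839 -0.3189  0.0517] F [-1.38  1.19 -0.06] gap 0.0334 q [ 0.65  0.69 -0.25  2.06  0.37  0.44 -0.28]
[[0.002, 0.923, -0.385], [-0.0, -0.385, -0.923], [-1.0, 0.002, -0.0]]
shift [ 0.31 -0.01 -0.06] rot [ 0.005 -0.    -0.002] [-3.137  0.003 -0.001]
```

```bash

python3 -m handwheel '[{"x":0.4,"y":0,"z":-0.05,"wx":0.0,"wy":0,"wz":0,"claw":0}]'>/dev/null; python3 g.py .484 -.3183 .0486 -.4
python3 -m handwheel '[{"x":0.3,"y":0,"z":0,"wx":0.0,"wy":0,"wz":0,"claw":0}]'>/dev/null; python3 g.py .484 -.3183 .0486 -.4
```

```text
t 15.6 p [ 0.4839 -0.3185  0.0474] F [ 0.86 -0.08 -1.8 ] gap 0.0331 q [ 0.65  0.7  -0.24  2.06  0.38  0.43 -0.28]
[[0.002, 0.923, -0.385], [-0.0, -0.385, -0.923], [-1.0, 0.002, -0.0]]
shift [-0.12 -0.   -0.02] rot [ 0.004 -0.    -0.002] [-3.137  0.003 -0.001]
t 15.7 p [ 0.4839 -0.3184  0.044 ] F [-0.49 -1.09 -2.33] gap 0.0332 q [ 0.64  0.7  -0.24  2.06  0.38  0.42 -0.28]
[[0.002, 0.923, -0.385], [-0.0, -0.385, -0.923], [-1.0, 0.002, -0.001]]
shift [-0.46  0.   -0.01] rot [ 0.004 -0.001 -0.002] [-3.137  0.002 -0.001]
```

```bash

python3 -m handwheel '[{"x":0.25,"y":0,"z":0,"wx":0.0,"wy":0,"wz":0,"claw":0}]'>/dev/null; python3 g.py .484 -.3183 .0486 -.4
```

```text
t 15.8 p [ 0.484  -0.3184  0.0412] F [-0.91 -0.63 -1.43] gap 0.0328 q [ 0.64  0.7  -0.23  2.06  0.38  0.41 -0.29]
[[0.002, 0.923, -0.385], [-0.0, -0.385, -0.923], [-1.0, 0.001, -0.001]]
shift [-0.74 -0.   -0.01] rot [ 0.004 -0.001 -0.001] [-3.137  0.002 -0.001]
```

```bash

python3 -m handwheel '[{"x":0.12,"y":0,"z":0,"wx":0.0,"wy":0,"wz":0,"claw":0}]'>/dev/null; python3 g.py .484 -.3183 .0486 -.4
python3 -m handwheel '[{"x":0,"y":0,"z":0,"wx":0.0,"wy":0,"wz":0,"claw":55},{"x":0,"y":0,"z":0,"wx":0.0,"wy":0,"wz":0,"claw":55},{"x":0,"y":0,"z":0,"wx":0.0,"wy":0,"wz":0,"claw":55},{"x":-1,"y":0,"z":0,"wx":0.0,"wy":0,"wz":0,"claw":55},{"x":-3,"y":0,"z":0,"wx":0.0,"wy":0,"wz":0,"claw":55},{"x":-3,"y":0,"z":0,"wx":0.0,"wy":0,"wz":0,"claw":55}]'
python3 - <<'E'
from h import *
from station import r,grab_frame
f=grab_frame("scene"); np.savez("scene7.npz",**f)
a=f["color"][245:320,160:260]
cv2.imwrite(f"pics/s7.png",cv2.cvtColor(cv2.resize(a,None,fx=8,fy=8,interpolation=cv2.INTER_CUBIC),cv2.COLOR_RGB2BGR))
E
```

```text
t 15.9 p [ 0.484  -0.3184  0.0396] F [-0.58 -0.29 -1.81] gap 0.033 q [ 0.64  0.71 -0.23  2.06  0.38  0.41 -0.29]
[[0.001, 0.923, -0.385], [0.0, -0.385, -0.923], [-1.0, 0.001, -0.001]]
shift [-0.9   0.   -0.01] rot [ 0.004 -0.001 -0.001] [-3.137  0.002 -0.001]
clock: 16.5
eef_pos: [0.4833, -0.3173, 0.1099]
ee_rot: [-0.391, -0.588, -0.394, 0.588]
force: [-0.3, -0.4, 0.7]
finger_gap: 0.047
```

View pics/s7.png

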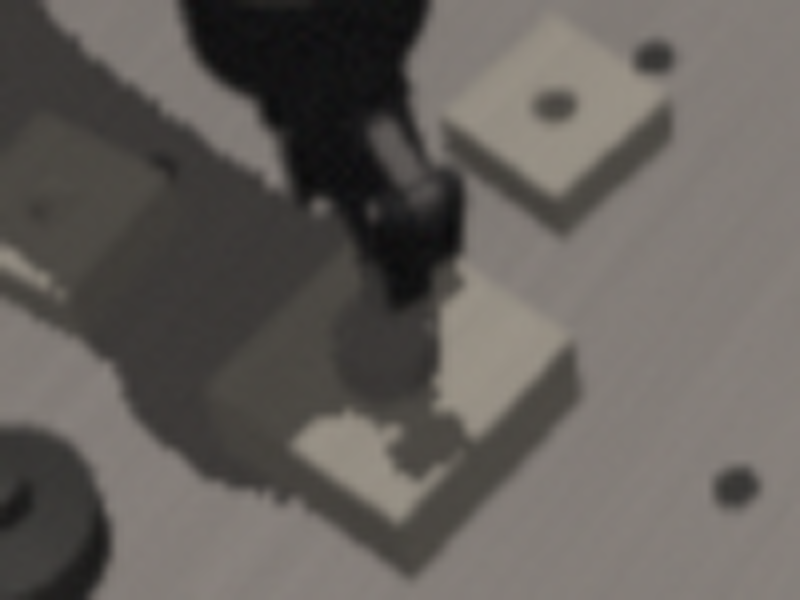

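The plug sits in the bore with its flange at (385,360). I'll rise, move aside and measure how it seated.

```bash

python3 -m handwheel '[{"x":-4,"y":0,"z":0,"wx":0.0,"wy":0,"wz":0,"claw":55},{"x":-4,"y":0,"z":0,"wx":0.0,"wy":0,"wz":0,"claw":55},{"x":-2,"y":0,"z":4.5,"wx":0.0,"wy":0,"wz":0,"claw":55},{"x":0,"y":0,"z":4.8,"wx":0.0,"wy":0,"wz":0,"claw":55},{"x":0,"y":1,"z":4.8,"wx":0.0,"wy":0,"wz":0,"claw":55},{"x":0,"y":1,"z":4.8,"wx":0.0,"wy":0,"wz":0,"claw":55},{"x":0,"y":1,"z":4.8,"wx":0.0,"wy":0,"wz":0,"claw":55},{"x":0,"y":0,"z":0,"wx":0.0,"wy":0,"wz":0,"claw":55}]'
python3 - <<'E'
from h import *
from station import r,grab_frame
np.set_printoptions(precision=4,suppress=True)
for n in ("scene","top"):
    f=grab_frame(n); np.savez(f"{n}8.npz",**f)
    cv2.imwrite(f"pics/{n}8.png",cv2.cvtColor(cv2.resize(f["color"],(784,588)),cv2.COLOR_RGB2BGR))
    w=cloud(f);z=w[...,2]; d=np.hypot(w[...,0]-.484,w[...,1]+.3184)
    k=(d<.014)&(z>.045); kb=(d>.028)&(d<.042)&(abs(z-.04)<.01)
    p=w[k];A=np.c_[p[:,:2]-[.484,-.3184],np.ones(k.sum())]
    print(n,k.sum(),"flange top med",np.median(z[k]),"tilt/plane",np.linalg.lstsq(A,p[:,2],rcond=None)[0],"block",np.median(z[kb]),kb.sum())
    k=(d<.03)&(z>.05);print("centre",w[k].mean(0))
    ex=np.array([.986,.166]);ey=np.array([-.166,.986]); a=w[...,:2]@ex;b=w[...,:2]@ey
    k=(np.abs(b-.0242)<.13)&(z>.09)&(z<.16)&(a>.6)&(a<.66); print("lid",np.polyfit(z[k],a[k],1))
    k=(z>.053)&(z<.067)&(np.abs(a-.5555)<.03)&(np.abs(b+.0308)<.03); print("straight",k.sum(),a[k].mean(),b[k].mean())
E
```

```text
clock: 17.35
eef_pos: [0.4217, -0.5557, 0.2307]
ee_rot: [0.4, 0.589, 0.388, -0.585]
force: [-0.7, 1.2, 0.5]
finger_gap: 0.047
scene 76 flange top med 0.060114611246614214 tilt/plane [-0.0891  0.1401  0.0598] block 0.040240305831933165 347
centre [ 0.4853 -0.3189  0.0592]
lid [0.5453 0.5675]
straight 27 0.554852419580291 -0.032006330119348
top 82 flange top med 0.05880365834975643 tilt/plane [ 0.0295 -0.0206  0.0591] block 0.03930259435735661 391
centre [ 0.482  -0.3169  0.0588]
lid [0.2978 0.5947]
straight 37 0.5539363302111762 -0.030725104180163415
```

View pics/scene8.png

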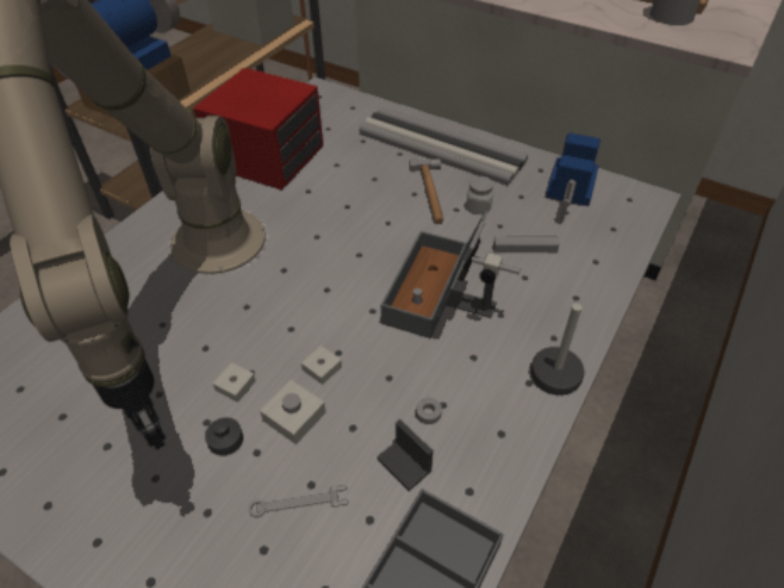

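View pics/top8.png

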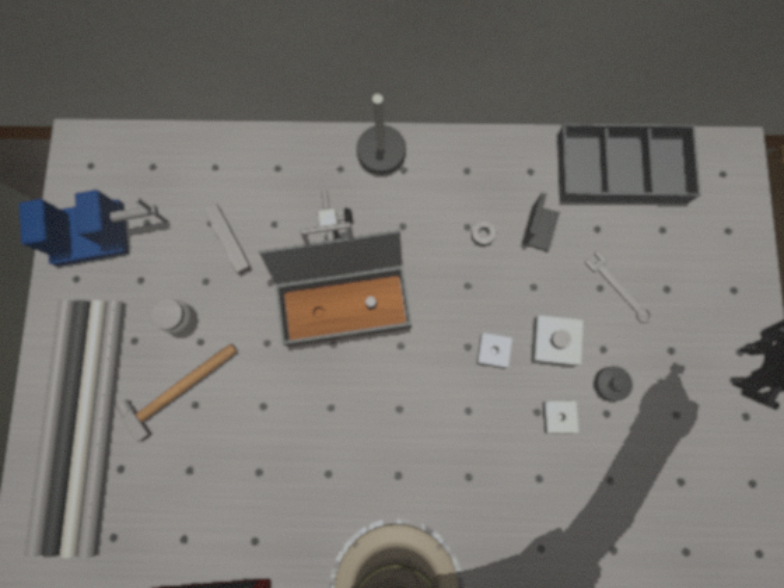

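Flange top minus block top is 19.5–19.9 mm (nominal 20), so the plug is fully down. The lid leans on the backstop and the straight plug is in its pocket. The other items look as they were, and the arm is clear of everything.

```bash
python3 -c "
from station import sign_off
print(sign_off())"
```

```text
the job is handed in; nothing more can be done
None
```

The job is done and handed in at about 17.5 s on the robot's clock. The lid rests on its backstop, and the flanged plug is seated in the bore of the largest fixture block.

- **Lid:** I swung it over by the bow handle and felt contact at about 1.87 rad. I then pressed for over a second at about 5.5–7.5 N on the handle, roughly 9–13 N on the bar. While feeling for the bar, the handle force briefly read about 10.7 N. By the task's rule that is about 19 N on the bar, under the 25 N limit, and I eased off straight away.
- **Plug:** The fingertips would have reached the block before the flange did. I let go with the foot about 19 mm into the bore, and the plug dropped the remaining 11 mm or so by itself.
- **Seating check:** The flange top stands 19.9 mm (scene camera) and 19.5 mm (top camera) above the block, against 20 mm nominal. The scene depth fit showed some tilt of the flange top, but the top view did not. I put it down to pixels from the flange's side and did not check further.
- **Lid check afterwards:** The top view puts the lid at about 1.86 rad, against 1.88 just after I released it, which is within the measurement noise. The scene-view fit gave a different slope because it mixes in the backstop bar, so I did not rely on it. I did not measure whether the lid was still touching the bar after release.
- **Everything else:** The straight plug is in its pocket, the other items look unmoved in the last pictures, and the arm was clear of everything.

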